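Set up the bedside signs and charts for an admission

ROBOT

A 6-joint arm with a two-finger parallel gripper is mounted at the origin on the work surface. World frame = base frame: x ahead of the robot, y to its left, z up, the work surface at z = 0. Lengths are in m, angles in rad, forces in N, time in s.
With the tool pointing down it reaches from about 0.425 to 0.925 m from the base axis. Payload 12.5 kg.
Tool frame: the origin (TCP) lies between the finger pads; the fingertips stand 8 mm ahead of it and the grasp point (between the pads) lies 11 mm behind it (arm.tcp_to_tips is the distance from the TCP to the fingertips, in m); z points along the fingers, y is the direction in which the jaws open and shut (so a half turn about z gives the same grasp; the last joint's range is limited). The gripper opens to 85 mm and grips with 20 to 120 N. Pads are 22 mm wide; open, the fingers measure 114 mm over their backs; the gripper's body (76 mm by 85 mm) begins 54 mm behind the grasp point. The pads swing forward as they close: fully open they stand 13 mm farther back than shut.
Start: joints at [-1.253, 0.491, 1.559, -0, 1.092, -0.106], TCP at [0.257, -0.57, 0.215] pointing down, gripper open.
Joint ranges: [-3.1, 3.1], [-0.84, 2.19], [0.05, 2.79], [-1.13, 4.28], [0.06, 2.93], [-2.69, 2.69]. Speed limits (rad/s): [2.22, 2.22, 2.79, 3.14, 3.14, 3.14].

INTERFACE

Orientations are given as [roll, pitch, yaw] about the fixed x, y, z axes, in that order (R = Rz(yaw) Ry(pitch) Rx(roll)).
In Python, from plant import arm gives the robot as it stands.
- The arm moves only by the tool arm_command, never from a script. Its argument "plan" is one flat list of numbers, 4 for each row, row after row: the shift along the world's x, y, z in cm, then the turn about the world's z in rad. A call has exactly 5 rows; each row is the pose to reach, as a shift and turn from the pose commanded when the call began; what a row does not reach only later rows make up. A row lasts 1/10 s, in which the tool goes at most 50 mm and 8.59 degrees, less where a joint would pass 70% of its speed; a pose out of reach is approached as far as the arm can. A call with a gripper value outside its range is refused whole. "grip" is the closure, from 0 (fully open) to 1 (shut), set as the call begins (left out, the last holds). The fingers move at their own pace and stop on an object; the grip force is fixed at half the most. Time passes only in rows, so rows that repeat a pose let the fingers close, or fill a call up. It gives the time, the measured TCP pose, the force and the opening at its end, in the units of the state.
- arm.state(): the state, without advancing time (a new reading comes with each control period).
- arm.grab_frame(name): name is "side" or "top" or "wrist"; returns the picture (384x512x3 uint8, red, green, blue); there is no depth.
- arm.camera_info(name): a dict with "fovy" (degrees; the focal length in pixels is half the picture's height over the tangent of half this angle, whatever the lens; pixels are square), "cx", "cy" (the principal point, pixels), "rvec" (rotation vector, rad) and "tvec" (3), from world to camera coordinates, as OpenCV has them. Camera axes: x right, y down, z forward; pixel columns grow to the right and rows downward; lengths in m; the calibration is good to about 2 mm. A picture is of the moment at which its call begins: read the wrist's pose just before it. camera_info takes no time and is no camera call; for the wrist camera it gives the pose at the moment of the call.
- arm.job_done(): hands the job in, once; it reports no verdict.
The state is a dict: "time_s": time; "joint_positions": joint angles; "qd": joint speeds; "tau": joint torques, N m; "tcp_pos": TCP position; "tool_rot": TCP orientation; "force": force on the tool from outside, world axes, zero at the start; "ft_torque": the same for the moment, N m; "width": finger opening in m.
Only numpy, scipy, OpenCV 4.12 (cv2) and the standard library are available. Lean on these libraries where they do the work, as an engineer would, in place of code of your own. Each camera call takes 0.05 s, during which the arm holds its last target. There are 200 camera calls.

TASK

Get this bedside ready for the next patient. Hang every care sign that stands in the wooden stand on the steel rail: for each one take its own S-hook from the rail, catch the sign by its hole with the hook's lower bend, lift it out and put the hook back on the rail so that the sign hangs free; leave spare hooks on the rail. Slide every chart board lying on the counter, paper side up, clip outward, fully home into an empty slot of the white chart rack, and leave the patient's own things where they are.

Things in the scene. Friction and masses are not known exactly. Their poses are not given: they have to be found in the camera images.
- rail: steel sign rail fixed on the counter: level flat bar 350 long (y), 12 thick (x), 10 high, its top at z = 220, on a round 12 mm post at each end (y = +-169, feet 90 x 30). Three S-hooks hang on it; hung signs hang under the bar, parallel to it, bottom edge about 45 above the counter. Origin on the counter under the bar's middle, z up (mm)
- stand: fixed wooden sign stand, 170 long (x), 96 wide, 38 high, with three cross slots (x = -65, 0, +65), each 5.5 wide (x), 84 long (y), 30 deep (floor at z = 8); signs stand upright in some of them. Origin at the centre of its underside, z up (mm)
- rack: fixed white two-tier chart rack, 195 long, 120 wide, 50 high; both slots empty, open to -x (robot side), 108 wide, 16 high, 100 deep, the upper set back 50 like a stair. Lower: floor z = 6 from x = -92.5, roof from -52.5, back wall 47.5. Upper: floor z = 28 from -52.5, roof from -2.5, back wall 97.5. A board fully home sticks out 50 from its roof, clip outside. z up, z = 0 the underside (mm)
- hook0: steel S-hook, 5 mm wire, 35 g, in its x-z plane, hung on the rail. Origin: inside top of the upper bend, resting on the bar; z up. Wire centreline (x,z): upper tip (13,-18), (13,-6), (8,2.5), flat top to (-8,2.5), (-13,-6), (-13,-40), slanting to (14.5,-62), round the lower bend (radius 13, lowest (1.5,-74.6)) to (-7.7,-71.2), straight to the lower tip (-19.7,-59.2) (mm)
- hook1: S-hook like hook0. Upper bend 31 wide outside (x), 21 inside, open downward; grip it there from above across x, the bar between the fingers, fingertips not lower than its short leg (z = -20). Lower bend open upward, towards -x (mm)
- hook2: S-hook like hook0. To unhook, raise it about 27 and move it 40 or more to its own -x: the bar then passes below the short leg (at +x) and above the slanting part; rehang by the reverse (mm)
- hook0_low (a point): lowest point of the lower bend of hook0 (wire centre), at (1.5, 0, -74.6) in its frame; a hanging sign's hole centre lies about 5 below it (mm)
- hook1_low (a point): lowest point of the lower bend of hook1 (wire centre), at (1.5, 0, -74.6) in its frame; a hanging sign's hole centre lies about 5 below it (mm)
- hook2_low (a point): lowest point of the lower bend of hook2 (wire centre), at (1.5, 0, -74.6) in its frame; a hanging sign's hole centre lies about 5 below it (mm)
- sign0: white plastic care sign, flat plate 80 wide (y), 110 tall (z), 4 thick (x), about 50 g, grey pictogram; upright in a slot of the stand at the start, its x along the stand's x. None if absent. Origin: middle of its bottom edge (mm)
- sign0_hole (a point): centre of the round 16 mm hang hole of sign0 (axis x), 96 above its bottom edge, 14 below its top edge; 4 mm thick there (mm)
- sign1: white plastic care sign, flat plate 80 wide (y), 110 tall (z), 4 thick (x), about 50 g, grey pictogram; upright in a slot of the stand at the start, its x along the stand's x. None if absent. Origin: middle of its bottom edge (mm)
- sign1_hole (a point): centre of the round 16 mm hang hole of sign1 (axis x), 96 above its bottom edge, 14 below its top edge; 4 mm thick there (mm)
- sign2: white plastic care sign, flat plate 80 wide (y), 110 tall (z), 4 thick (x), about 50 g, grey pictogram; upright in a slot of the stand at the start, its x along the stand's x. None if absent. Origin: middle of its bottom edge (mm)
- sign2_hole (a point): centre of the round 16 mm hang hole of sign2 (axis x), 96 above its bottom edge, 14 below its top edge; 4 mm thick there (mm)
- board0: brown chart clipboard with a sheet of paper, 150 long (x), 100 wide (y), 4 thick, about 110 g, lying flat on the counter, clip up. Clip: steel block 26 (x) by 36 (y), from 4 to 18 above the underside, centred at x = -53, to be gripped across its 36 mm. The +x edge goes into the rack first. Origin: centre of its underside (mm)
- board1: brown chart clipboard with a sheet of paper, 150 long (x), 100 wide (y), 4 thick, about 110 g, lying flat on the counter, clip up. Clip: steel block 26 (x) by 36 (y), from 4 to 18 above the underside, centred at x = -53, to be gripped across its 36 mm. The +x edge goes into the rack first. Origin: centre of its underside (mm)
- water: clear plastic water bottle with a red cap, radius 30, 190 tall, loose, to be left alone. Origin: centre of its underside (mm)
- flask: orange drinking flask with a grey lid, radius 34, 196 tall, loose, to be left alone. Origin: centre of its underside (mm)
- lunchbox: round clear lunch box with a white lid, radius 80, 77 tall, loose, to be left alone. Origin: centre of its underside (mm)
- mug: white mug, radius 40, 85 tall, loose, to be left alone. Origin: centre of its underside (mm)
- pills: small amber pill jar with a white cap, radius 21, 58 tall, loose, to be left alone. Origin: centre of its underside (mm)
- case: black spectacle case, 62 x 155 x 34, loose, to be left alone. Origin: centre of its underside (mm)
There are look-alikes about, which are no part of the job. What is shaped like the sign1 but black or turquoise is not meant. What is shaped like the sign2 but green is not meant.

How it is judged:
At the end, for the whole second after the job is handed in: All hooks hang on the rail; each sign hangs plumb (15 deg) by its hole (12 mm) from the lower bend of its own hook; each board lies clip out, paper up, straight (7 deg) in a slot of the rack, within 8 mm of the back wall; all at rest, other things upright and within 6 cm of their place (x of hook0 in the frame of rail between -0.009 and 0.009 m and y of hook0 in the frame of rail between -0.165 and 0.165 m and z of hook0 in the frame of rail between 0.215 and 0.227 m and linear speed of each of hook0, hook1, hook2, sign0, sign1, sign2 below 0.06 m/s and x of hook1 in the frame of rail between -0.009 and 0.009 m and y of hook1 in the frame of rail between -0.165 and 0.165 m and z of hook1 in the frame of rail between 0.215 and 0.227 m and x of hook2 in the frame of rail between -0.009 and 0.009 m and y of hook2 in the frame of rail between -0.165 and 0.165 m and z of hook2 in the frame of rail between 0.215 and 0.227 m and (distance between sign0_hole and hook0_low below 0.012 m or distance between sign0_hole and hook1_low below 0.012 m or distance between sign0_hole and hook2_low below 0.012 m) and angle between each of sign0, sign1, sign2's own z axis and vertical below 0.26 rad and distance between sign0_hole and sign1_hole above 0.05 m and distance between each of sign0_hole, sign1_hole and sign2_hole above 0.05 m and (distance between sign1_hole and hook0_low below 0.012 m or distance between sign1_hole and hook1_low below 0.012 m or distance between sign1_hole and hook2_low below 0.012 m) and (distance between sign2_hole and hook0_low below 0.012 m or distance between sign2_hole and hook1_low below 0.012 m or distance between sign2_hole and hook2_low below 0.012 m) and ((x of board0 in the frame of rack between -0.0355 and -0.0225 m and z of board0 in the frame of rack between 0.002 and 0.016 m) or (x of board0 in the frame of rack between 0.0145 and 0.0275 m and z of board0 in the frame of rack between 0.024 and 0.038 m)) and y of board0 in the frame of rack between -0.012 and 0.012 m and angle between each of board0, board1's own z axis and vertical below 0.15 rad and angle between the x axis of each of board0, board1 and the x axis of rack, either way round below 0.12 rad and linear speed of each of board0, board1 below 0.03 m/s and ((x of board1 in the frame of rack between -0.0355 and -0.0225 m and z of board1 in the frame of rack between 0.002 and 0.016 m) or (x of board1 in the frame of rack between 0.0145 and 0.0275 m and z of board1 in the frame of rack between 0.024 and 0.038 m)) and y of board1 in the frame of rack between -0.012 and 0.012 m); the robot touches nothing.
It fails at once if one of the patient's own things is pushed more than 6 cm from its place (distance of any of water, flask, lunchbox, mug, pills, case from where it was at the start of the episode above 0.06 m).
It fails at once if one of the patient's own things is knocked over (angle between any of water, flask, lunchbox, mug, pills, case's own z axis and vertical above 0.6 rad).
Of sign0, sign1, sign2 only 2 to 3 are there at a start; the rules pass over those that are not, and their reading is None.
At some moment in a run one of board0, board1 may be knocked a few centimetres aside while the robot is not near it.
It also fails if it takes over 210 s, if anything falls off the work surface, if the arm or the gripper's body presses on something with over 40 N, if the wrist force passes 120 N, or if a joint passes its speed limit or range.

## Working session

There is one attempt and no reset: what is moved stays moved. The work goes in short steps, Python scripts to look and compute and a tool call to move; the robot and the scene stay as the last step left them, time stands still between calls to the robot, and variables do not carry over. Pictures are saved under pics/ and viewed, about 12 in all and at most 16, crops included, and the job is handed in when it is done.

Besides the shell and the picture viewer there is one more tool, called after "Emit:" as name(argument=value, ...) on one line, values as JSON. arm_command: Moves the arm, as the interface text tells. Its arguments: {"type":"object","properties":{"plan":{"type":"array"},"grip":{"type":"number"}},"required":["plan"]}

```bash
ls; mkdir -p pics; cat > h.py <<'E'
import numpy as np, cv2
from plant import arm
def cam(n):
    c=arm.camera_info(n); f=192/np.tan(np.radians(c['fovy'])/2)
    K=np.array([[f,0,c['cx']],[0,f,c['cy']],[0,0,1.]])
    R=cv2.Rodrigues(np.array(c['rvec'],float))[0]; t=np.array(c['tvec'],float).reshape(3)
    return K,R,t
def plane(C,uv,z):
    K,R,t=C; o=-R.T@t; d=R.T@np.linalg.inv(K)@np.array([uv[0],uv[1],1.])
    return o+d*(z-o[2])/d[2]
def proj(C,p):
    K,R,t=C; q=K@(R@np.array(p,float)+t); return q[:2]/q[2]
def two(Ca,a,Cb,b):
    P=[C[0]@np.c_[C[1],C[2]] for C in (Ca,Cb)]
    X=cv2.triangulatePoints(P[0],P[1],np.array(a,float).reshape(2,1),np.array(b,float).reshape(2,1))[:,0]
    return X[:3]/X[3]
def snap(n,f,crop=None,s=1):
    C=cam(n); im=np.array(arm.grab_frame(n)); np.savez('pics/'+f+'.npz',im=im,K=C[0],R=C[1],t=C[2])
    v=im if crop is None else im[crop[1]:crop[3],crop[0]:crop[2]]
    cv2.imwrite('pics/'+f+'.png',cv2.resize(v[...,::-1],None,fx=s,fy=s,interpolation=cv2.INTER_CUBIC)); return C,im
def load(f):
    d=np.load('pics/'+f+'.npz'); return (d['K'],d['R'],d['t']),d['im']
E
python3 - <<'E'
from h import *
for n in ('top','side','wrist'):
    C,im=snap(n,n+'0',None,1.5); print(n,C[0][0,0],C[0][:2,2],'pos',-C[1].T@C[2],'fwd',C[1][2])
print(arm.state())
E
```

```text
pics
top 364.20378828119794 [252.91192949 192.72618719] pos [0.33093786 0.03180328 1.25233755] fwd [ 0.18188298 -0.00544389 -0.98330511]
side 452.88835895142614 [259.47796236 197.12834546] pos [ 0.37562255 -0.90787805  0.8690802 ] fwd [ 0.16306977  0.78526384 -0.5973014 ]
wrist 314.61702575135723 [251.25650712 193.54125398] pos [ 0.3208549  -0.54119523  0.37223397] fwd [-0.24932462 -0.11286537 -0.96182048]
{'time_s': 0.15, 'joint_positions': array([-1.25260881e+00,  4.91385319e-01,  1.55932642e+00, -2.51596358e-05,
        1.09172365e+00, -1.05607681e-01]), 'qd': array([ 0.0011659 , -0.00012663, -0.0030852 , -0.0004432 ,  0.00060239,
        0.00205037]), 'tau': array([ 1.93517211e-03, -6.18706369e+01, -2.61690760e+01, -9.78753087e-05,
        3.20692314e-03,  2.35882345e-05]), 'tcp_pos': array([ 0.25696435, -0.56952011,  0.21417838]), 'tool_rot': array([-3.14075227e+00, -6.66401203e-05,  4.23806776e-01]), 'force': array([ 0.3848947 , -0.38099522, -0.16945208]), 'ft_torque': array([0.01151908, 0.00033262, 0.00900639]), 'width': 0.08541604571181824}
```

View pics/top0.png

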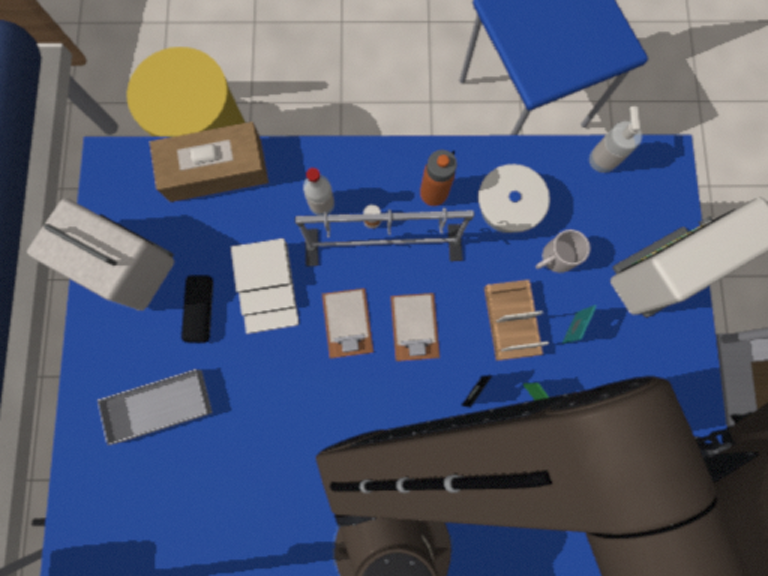

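View pics/side0.png

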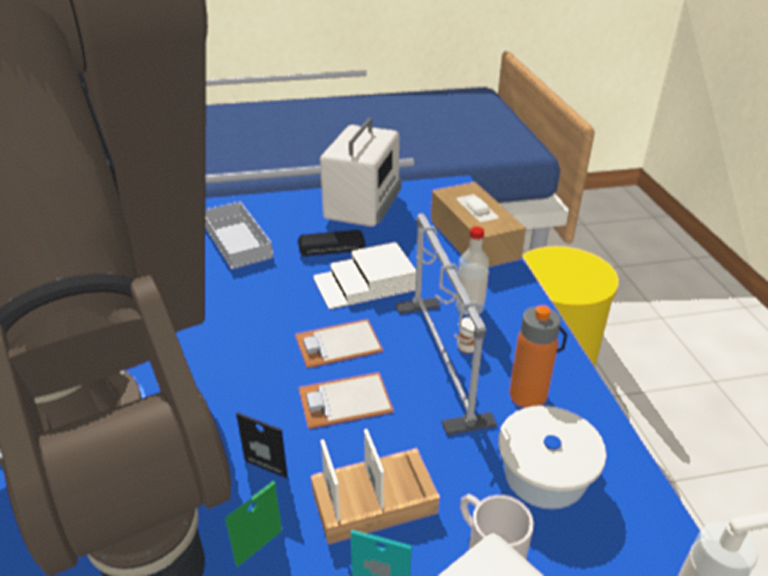

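Top view (1.5×): the rail bar runs (297,218)-(472,214), with hooks near (327,225), (390,222) and (443,222). The white rack is at (265,285), with its stair open downwards (robot side). The boards are at (347,322) and (414,325), and the stand at (515,320) holds two white signs.

Possible mix-ups (side view px):
- **Signs:** black (262,445), green (255,522) and turquoise (380,555) plates lie outside the stand, so not those. I want the white ones in the stand at (330,480) and (373,468).
- **Rack:** the grey tray at (238,235) is not the rack. The rack is the white stair at (367,275).

Now a closer crop to check.

```bash
python3 - <<'E'
from h import *
C,im=load('top0'); cv2.imwrite('pics/topc.png',cv2.resize(im[130:250,145:405,::-1],None,fx=3,fy=3,interpolation=cv2.INTER_CUBIC))
C,im=load('side0'); cv2.imwrite('pics/sidec.png',cv2.resize(im[135:365,190:365,::-1],None,fx=2.6,fy=2.6,interpolation=cv2.INTER_CUBIC))
E
```

```text
(no output)
```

View pics/topc.png

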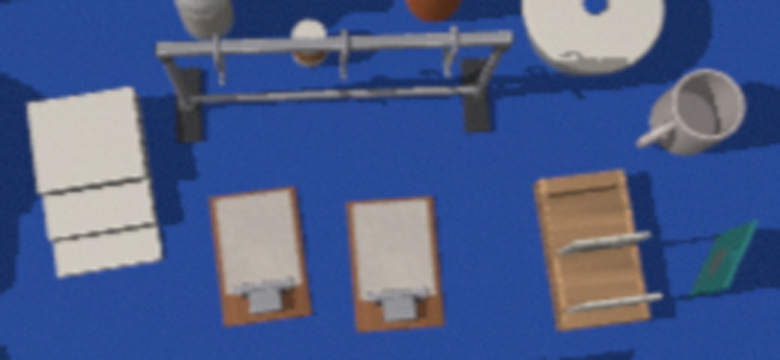

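View pics/sidec.png

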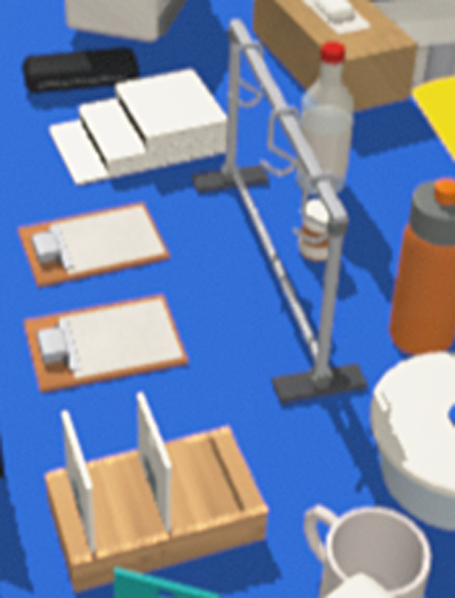

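```bash
python3 - <<'E'
from h import *
C,_=load('top0'); S,_=load('side0')
T=lambda p:(p[0]/3+145,p[1]/3+130); D=lambda p:(p[0]/2.6+190,p[1]/2.6+135)
def P(name,pts,z):
    q=np.array([plane(C,T(p),z)[:2] for p in pts]); print(name,q.round(3).tolist(),'mean',q.mean(0).round(4))
    for a,b in zip(q,np.roll(q,-1,0)): print('   edge',(np.linalg.norm(b-a)).round(3),np.degrees(np.arctan2(*(b-a)[::-1])).round(1))
P('bar',[(157,47),(511,38)],.22)
P('bL',[(210,198),(295,188),(310,318),(224,326)],.004)
P('bR',[(347,204),(434,197),(443,326),(357,331)],.004)
P('clips',[(265,297),(400,306)],.018)
P('rack',[(28,102),(133,88),(148,178),(37,193)],.05)
P('rackfront',[(57,276),(161,259)],.006)
P('stand',[(536,183),(622,170),(650,320),(558,328)],.038)
P('sA',[(558,248),(650,235)],.118);P('sB',[(568,309),(660,296)],.118)
P('hooks',[(218,42),(344,40),(453,35)],.225)
Sx=[('barfar',(157,47),(234,24)),('barnear',(511,38),(338,220)),('sAleft',(558,248),(139,395)),('sAr',(650,235),(167,462)),('sBl',(568,309),(65,412))]
for n,a,b in Sx: print(n,two(C,T(a),S,D(b)).round(3))
print(arm.state()['tool_rot'])
E
```

```text
bar [[0.664, 0.189], [0.671, -0.16]] mean [0.6678 0.0146]
   edge 0.349 -88.8
   edge 0.349 91.2
bL [[0.551, 0.157], [0.562, 0.058], [0.412, 0.042], [0.404, 0.139]] mean [0.4822 0.099 ]
   edge 0.099 -83.6
   edge 0.151 -173.7
   edge 0.098 94.9
   edge 0.149 6.8
bR [[0.543, -0.002], [0.551, -0.103], [0.402, -0.109], [0.397, -0.012]] mean [ 0.473  -0.0565]
   edge 0.101 -85.7
   edge 0.149 -177.5
   edge 0.098 92.9
   edge 0.147 3.8
clips [[0.435, 0.092], [0.424, -0.06]] mean [0.4293 0.0161]
   edge 0.153 -94.2
   edge 0.153 85.8
rack [[0.655, 0.36], [0.671, 0.241], [0.566, 0.222], [0.55, 0.345]] mean [0.6105 0.2921]
   edge 0.12 -82.5
   edge 0.106 -169.5
   edge 0.125 97.5
   edge 0.106 7.8
rackfront [[0.462, 0.33], [0.48, 0.212]] mean [0.4709 0.2711]
   edge 0.12 -81.0
   edge 0.12 99.0
stand [[0.56, -0.215], [0.574, -0.314], [0.405, -0.335], [0.397, -0.233]] mean [ 0.4839 -0.2741]
   edge 0.099 -81.7
   edge 0.171 -172.8
   edge 0.103 94.5
   edge 0.164 6.1
sA [[0.475, -0.219], [0.489, -0.316]] mean [ 0.482  -0.2677]
   edge 0.098 -82.4
   edge 0.098 97.6
sB [[0.412, -0.226], [0.425, -0.323]] mean [ 0.4182 -0.2746]
   edge 0.097 -82.4
   edge 0.097 97.6
hooks [[0.667, 0.129], [0.669, 0.005], [0.673, -0.102]] mean [0.6697 0.0106]
   edge 0.124 -89.4
   edge 0.107 -87.6
   edge 0.231 91.4
barfar [0.664 0.19  0.215]
barnear [ 0.672 -0.16   0.217]
sAleft [ 0.481 -0.223  0.102]
sAr [ 0.489 -0.315  0.123]
sBl [ 0.416 -0.23   0.103]
[-3.14075227e+00 -6.66401203e-05  4.23806776e-01]
```

Hooks open their lower bend toward the robot, and the signs stand in the near and middle slots. Moving above the right-hand hook.

Emit:
arm_command(plan=[3, 3, 4, 0.08, 6, 7, 8, 0.18, 9, 10.5, 9, 0.27, 12, 14, 9, 0.36, 15, 17, 9, 0.45], grip=0)

```text
time_s: 0.65
tcp_pos: [0.4042, -0.4021, 0.3055]
tool_rot: [3.14, 0.0, 0.877]
force: [1.0, -0.4, -0.2]
width: 0.0852
```

Emit:
arm_command(plan=[2.7, 3, 0, 0.08, 5.3, 6, 0, 0.16, 8, 9, 0, 0.24, 10.6, 12, 0, 0.32, 13.3, 14.9, 0, 0.4])

```text
time_s: 1.15
tcp_pos: [0.5371, -0.2531, 0.3044]
tool_rot: [-3.141, -0.0, 1.277]
force: [0.3, -1.5, -0.5]
width: 0.0857
```

Emit:
arm_command(plan=[2.7, 3, 0, 0.08, 5.3, 6, 0, 0.16, 8, 9, 0, 0.24, 13.3, 14.9, 0, 0.318, 13.3, 14.9, 0, 0.318])

```text
time_s: 1.65
tcp_pos: [0.6709, -0.1029, 0.3039]
tool_rot: [-3.141, -0.001, 1.596]
force: [-0.4, -1.1, -0.6]
width: 0.0857
```

```bash
python3 - <<'E'
from h import *
print(arm.state()['tcp_pos'],arm.state()['tool_rot'])
C,im=snap('wrist','w1',None,1.5); snap('top','t1'); snap('side','s1')
for n,p in dict(hk=(.673,-.102,.225),mid=(.669,.005,.225)).items(): print(n,proj(C,p)*1.5)
print(-C[1].T@C[2],C[1][2])
E
```

```text
[ 0.67085734 -0.1028652   0.3039326 ] [-3.14129727e+00 -5.04261409e-04  1.59602323e+00]
hk [379.80504144 291.6317578 ]
mid [377.34146863  68.33829486]
[ 0.66974857 -0.03367504  0.46213992] [ 0.0069208  -0.27430729 -0.96161719]
```

View pics/w1.png

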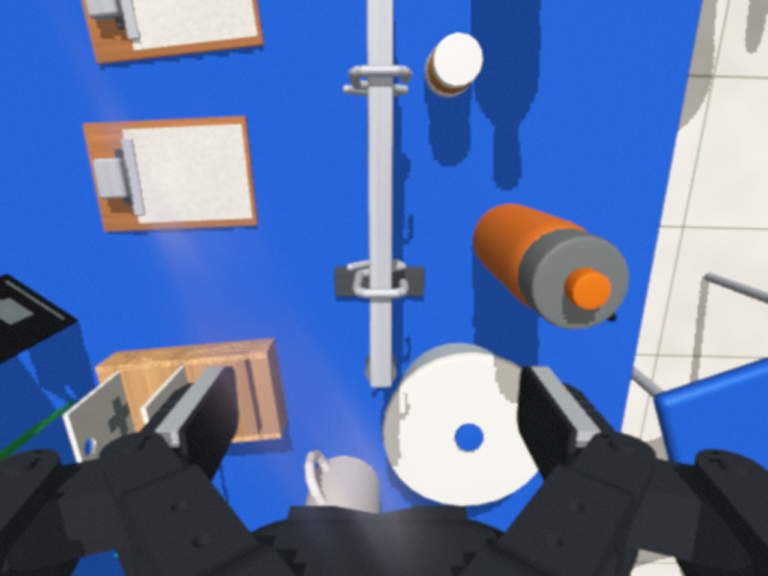

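```bash
python3 - <<'E'
from h import *
C,im=load('w1')
for n,p,z in [('hk',(381,292),.225),('hkL',(354,291),.222),('hkR',(407,290),.222),('mid',(380,71),.225),('end',(380,386),.22),('bar2',(380,180),.22),('baryfar',(380,5),.22)]: print(n,plane(C,(p[0]/1.5,p[1]/1.5),z).round(4))
# stand: hole and edges
for n,p,z in [('s nearR',(286,438),.038),('s farR',(272,340),.038),('s farL',(98,365),.038)]: print(n,plane(C,(p[0]/1.5,p[1]/1.5),z).round(4))
E
```

```text
hk [ 0.6736 -0.1022  0.225 ]
hkL [ 0.6594 -0.1029  0.222 ]
hkR [ 0.6874 -0.1016  0.222 ]
mid [0.6703 0.0039 0.225 ]
end [ 0.6747 -0.159   0.22  ]
bar2 [ 0.6716 -0.0453  0.22  ]
baryfar [0.6695 0.0323 0.22  ]
s nearR [ 0.5835 -0.3146  0.038 ]
s farR [ 0.573 -0.207  0.038]
s farL [ 0.4018 -0.2375  0.038 ]
```

Emit:
arm_command(plan=[0.2, 0, -3, 0, 0.2, 0, -6, 0, 0.2, 0, -8.5, 0, 0.2, 0, -9.5, 0, 0.2, 0, -9.5, 0])

```text
time_s: 2.3
tcp_pos: [0.6706, -0.1063, 0.2086]
tool_rot: [-3.14, -0.0, 1.591]
force: [0.5, 1.1, 1.1]
width: 0.0851
```

Emit:
arm_command(plan=[0, 0, 0, 0, 0, 0, 0, 0, 0, 0, 0, 0, 0, 0, 0, 0, 0, 0, 0, 0], grip=1)

```text
time_s: 2.8
tcp_pos: [0.6714, -0.1055, 0.2099]
tool_rot: [3.141, 0.0, 1.592]
force: [0.3, -0.4, -0.4]
width: 0.0126
```

Emit:
arm_command(plan=[0, 0, 0, 0, 0, 0, 0, 0, 0, 0, 0, 0, 0, 0, 0, 0, 0, 0, 0, 0])

```text
time_s: 3.3
tcp_pos: [0.6713, -0.1056, 0.2094]
tool_rot: [-3.142, -0.0, 1.592]
force: [0.2, -0.5, 0.5]
width: -0.0003
```

```bash
python3 - <<'E'
from h import *
print(arm.state())
C,im=snap('wrist','w2',None,1.5)
E
```

```text
{'time_s': 3.3, 'joint_positions': array([-2.53162492e-01,  5.75058591e-01,  1.41806676e+00,  3.23858455e-05,
        1.14849030e+00, -2.74120394e-01]), 'qd': array([-0.00120716,  0.00179912,  0.00199822, -0.00067824,  0.00093786,
        0.00072213]), 'tau': array([ 3.13336299e-03, -6.82440376e+01, -2.71231019e+01, -1.76609510e-04,
        9.05201396e-04,  1.49983961e-06]), 'tcp_pos': array([ 0.67131568, -0.10560031,  0.20944312]), 'tool_rot': array([-3.14157851e+00, -3.46643798e-05,  1.59174095e+00]), 'force': array([ 0.16345046, -0.46640518,  0.51322544]), 'ft_torque': array([-0.00060584,  0.01298681, -0.03337473]), 'width': -0.00029254205526552053}
```

View pics/w2.png

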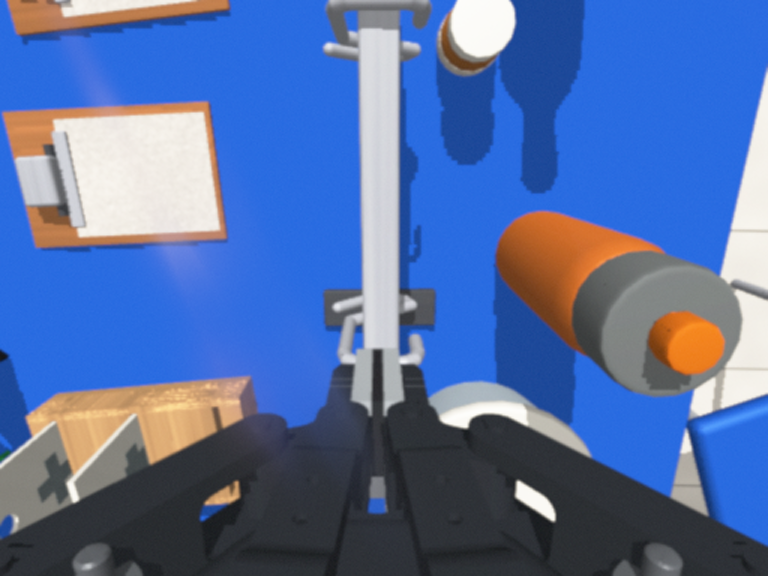

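```bash
python3 - <<'E'
from h import *
C,im=load('w2')
for n,p in dict(tcp=(.6713,-.1056,.2094),tip=(.6713,-.1056,.2014),tipfront=(.6713,-.0946,.2014),hook=(.6736,-.1022,.225),bar=(.6736,-.1022,.22),mid=(.6703,.0039,.225),end=(.6747,-.159,.22)).items(): print(n,(proj(C,p)*1.5).round())
print((-C[1].T@C[2]).round(4),C[1][2].round(3))
snap('side','s2',(200,100,400,300),3)
E
```

```text
tcp [375. 354.]
tip [375. 346.]
tipfront [376. 318.]
hook [382. 364.]
bar [382. 358.]
mid [379.  -1.]
end [381. 498.]
[ 0.6705 -0.0363  0.3676] [ 0.006 -0.275 -0.961]
```

View pics/s2.png

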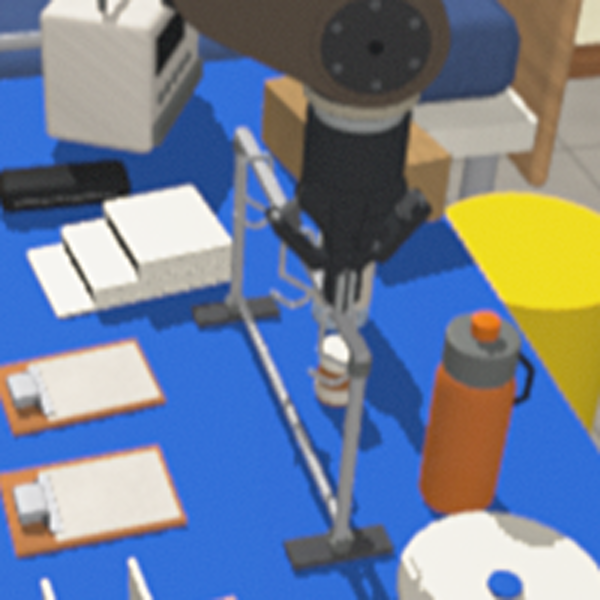

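```bash
python3 - <<'E'
from h import *
print(arm.tcp_to_tips,[a for a in dir(arm) if a[0]!='_'])
C,im=load('w2'); S,_=load('s2'); 
# fingertip in wrist (378,350)/1.5 ; side crop (345,305)/3+(200,100)
print(two(C,(378/1.5,350/1.5),S,(345/3+200,308/3+100)))
E
```

```text
0.008 ['MotionError', 'camera_info', 'grab_frame', 'job_done', 'state', 'tcp_to_tips']
[ 0.67566882 -0.10060679  0.21982692]
```

Emit:
arm_command(plan=[0, 0, 1, 0, 0, 0, 1, 0, 0, 0, 1, 0, 0, 0, 1, 0, 0, 0, 1, 0], grip=0)

```text
time_s: 3.9
tcp_pos: [0.6712, -0.1056, 0.2193]
tool_rot: [-3.141, -0.0, 1.592]
force: [0.1, 0.1, 0.5]
width: 0.072
```

Emit:
arm_command(plan=[0, 0, 0, 0, 0, 0, 0, 0, 0, 0, 0, 0, 0, 0, 0, 0, 0, 0, 0, 0])

```text
time_s: 4.4
tcp_pos: [0.6713, -0.1056, 0.2195]
tool_rot: [3.141, 0.0, 1.592]
force: [-0.2, 0.1, 0.0]
width: 0.0856
```

```bash
python3 - <<'E'
from h import *
print(arm.state()['tcp_pos'],arm.state()['width'])
C,im=snap('wrist','w3',(190,120,320,260),4)
S,im=snap('side','s3',(270,120,370,220),4)
a=cv2.imread('pics/w3.png');b=cv2.imread('pics/s3.png');h=max(len(a),len(b))
f=lambda x:cv2.copyMakeBorder(x,0,h-len(x),0,0,cv2.BORDER_CONSTANT)
v=np.hstack([f(a),f(b)]);print(v.shape);cv2.imwrite('pics/c3.png',cv2.resize(v,None,fx=.85,fy=.85))
E
```

```text
[ 0.67132997 -0.1056273   0.21948374] 0.08557144334866004
(560, 920, 3)
```

View pics/c3.png

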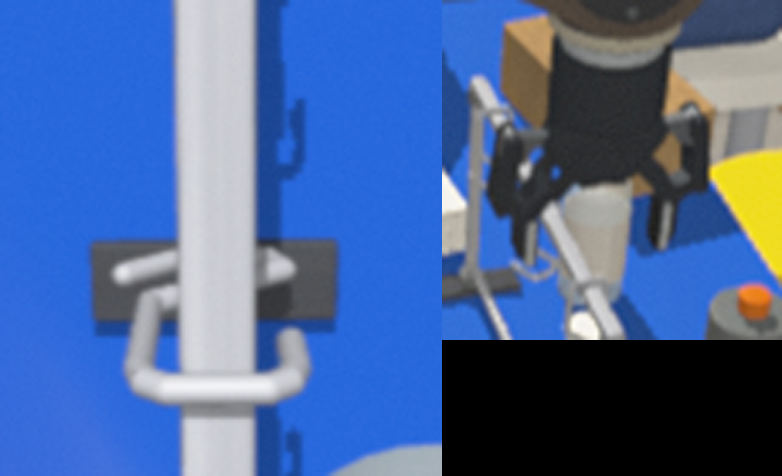

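```bash
python3 - <<'E'
from h import *
C,_=load('w3');S,_=load('s3')
print('hook',plane(C,(254.7,233.2),.225), 'tipL',plane(C,(190+123/3.4,120+272/3.4),.220-.059),'legs',plane(C,(190+142/3.4,120+378/3.4),.214),plane(C,(190+300/3.4,120+378/3.4),.214))
for uv in [(294.4,196.5),(334.7,192)]:
    K,R,t=S;o=-R.T@t;d=R.T@np.linalg.inv(K)@np.array([*uv,1.]); print(o+d*(-.1056-o[1])/d[1])
for x in (.6285,.7140): print(proj(S,(x,-.1056,.2245)),proj(S,(x,-.1056,.2425)))
E
```

```text
hook [ 0.67368537 -0.10147243  0.225     ] tipL [ 0.65388027 -0.10343076  0.161     ] legs [ 0.66104645 -0.10521289  0.214     ] [ 0.68706773 -0.10467441  0.214     ]
[ 0.62418674 -0.1056      0.24901921]
[ 0.72145608 -0.1056      0.24835618]
[295.63825794 204.73033388] [296.0596373  198.55516925]
[330.62744105 200.51776655] [331.39835394 194.38111855]
```

The fingertips stand about 2 cm higher than the TCP reading suggests, and the side view agrees, so the first close passed over the hook. I'll go lower.

Emit:
arm_command(plan=[0.15, 0.35, -1, 0, 0.15, 0.35, -2, 0, 0.15, 0.35, -3, 0, 0.15, 0.35, -3, 0, 0.15, 0.35, -3, 0])

```text
time_s: 5.0
tcp_pos: [0.6728, -0.1021, 0.1891]
tool_rot: [-3.141, -0.0, 1.592]
force: [0.1, 0.2, 0.5]
width: 0.0854
```

Emit:
arm_command(plan=[0, 0, 0, 0, 0, 0, 0, 0, 0, 0, 0, 0, 0, 0, 0, 0, 0, 0, 0, 0], grip=1)

```text
time_s: 5.5
tcp_pos: [0.6731, -0.1022, 0.1901]
tool_rot: [3.14, 0.0, 1.592]
force: [-0.2, 0.3, 3.4]
width: 0.0271
```

Emit:
arm_command(plan=[0, 0, 0, 0, 0, 0, 0, 0, 0, 0, 0, 0, 0, 0, 0, 0, 0, 0, 0, 0])

```text
time_s: 6.0
tcp_pos: [0.6731, -0.1022, 0.1901]
tool_rot: [3.14, 0.0, 1.592]
force: [0.6, -0.3, 6.2]
width: 0.027
```

Emit:
arm_command(plan=[0, 0, 0, 0, 0, 0, 0, 0, 0, 0, 0, 0, 0, 0, 0, 0, 0, 0, -1.2, 0], grip=0)

```text
time_s: 6.5
tcp_pos: [0.6734, -0.1022, 0.1784]
tool_rot: [3.139, 0.001, 1.592]
force: [-0.0, 0.0, 0.0]
width: 0.0855
```

Emit:
arm_command(plan=[0, 0, 0, 0, 0, 0, 0, 0, 0, 0, 0, 0, 0, 0, 0, 0, 0, 0, 0, 0])

```text
time_s: 7.0
tcp_pos: [0.6729, -0.1021, 0.1777]
tool_rot: [3.141, 0.0, 1.592]
force: [0.3, -0.3, 1.6]
width: 0.0857
```

Emit:
arm_command(plan=[0, 0, 0, 0, 0, 0, 0, 0, 0, 0, 0, 0, 0, 0, 0, 0, 0, 0, 0, 0], grip=1)

```text
time_s: 7.5
tcp_pos: [0.6729, -0.1021, 0.1778]
tool_rot: [3.141, 0.0, 1.592]
force: [-1.1, 0.1, 2.1]
width: 0.0287
```

Emit:
arm_command(plan=[0, 0, 0, 0, 0, 0, 0, 0, 0, 0, 0, 0, 0, 0, 0, 0, 0, 0, 0, 0])

```text
time_s: 8.0
tcp_pos: [0.6729, -0.1021, 0.1777]
tool_rot: [3.141, 0.0, 1.592]
force: [-0.9, 0.3, 4.8]
width: 0.0281
```

```bash
python3 - <<'E'
from h import *
print(arm.state()['tcp_pos'],arm.state()['width'],arm.state()['ft_torque'])
C,im=snap('wrist','w4',(150,120,350,300),2.4)
S,im=snap('side','s4',(270,130,370,230),3.6)
a=cv2.imread('pics/w4.png');b=cv2.imread('pics/s4.png');h=max(len(a),len(b))
f=lambda x:cv2.copyMakeBorder(x,0,h-len(x),0,0,cv2.BORDER_CONSTANT)
v=np.hstack([f(a),f(b)]);print(v.shape);cv2.imwrite('pics/c4.png',cv2.resize(v,None,fx=.93,fy=.93))
E
```

```text
[ 0.67292189 -0.102094    0.17770925] 0.028123068144789883 [-0.02945888  0.12536532 -0.01425598]
(432, 840, 3)
```

View pics/c4.png

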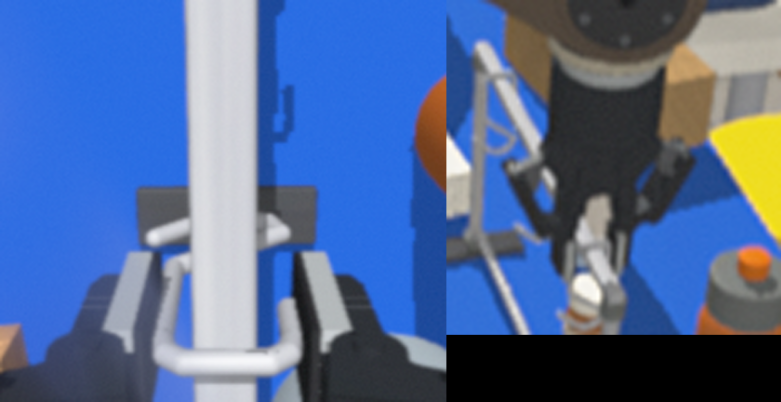

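Emit:
arm_command(plan=[0, 0, 0.5, 0, 0, 0, 1.2, 0, 0, 0, 2, 0, 0, 0, 2.6, 0, 0, 0, 2.6, 0])

```text
time_s: 8.6
tcp_pos: [0.6732, -0.1021, 0.2048]
tool_rot: [3.14, 0.0, 1.592]
force: [-0.1, -0.1, -1.1]
width: 0.0282
```

```bash
python3 - <<'E'
from h import *
print(arm.state()['tcp_pos'],arm.state()['width'],arm.state()['force'],arm.state()['ft_torque'])
C,im=snap('wrist','w5',(150,120,350,300),2.4)
S,im=snap('side','s5',(270,130,370,230),3.6)
a=cv2.imread('pics/w5.png');b=cv2.imread('pics/s5.png');h=max(len(a),len(b))
f=lambda x:cv2.copyMakeBorder(x,0,h-len(x),0,0,cv2.BORDER_CONSTANT)
v=np.hstack([f(a),f(b)]);print(v.shape);cv2.imwrite('pics/c5.png',cv2.resize(v,None,fx=.93,fy=.93))
E
```

```text
[ 0.67318524 -0.10214419  0.20475898] 0.028200382492636688 [-0.11125285 -0.10204809 -1.0914084 ] [0.082079   0.00858358 0.02968645]
(432, 840, 3)
```

View pics/c5.png

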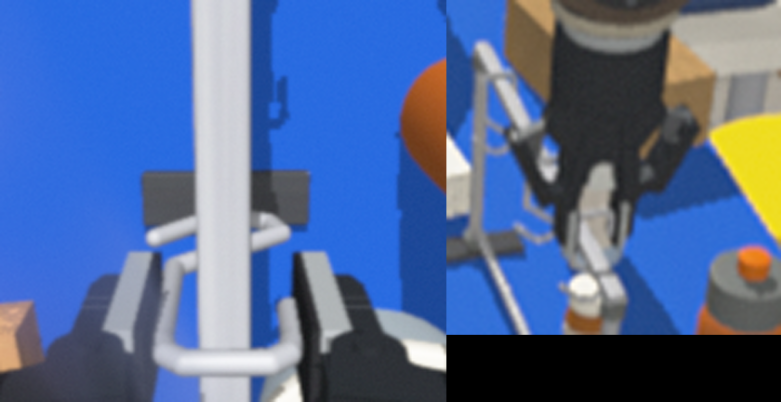

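Emit:
arm_command(plan=[-1.2, 0, 0, 0, -2.4, -0.1, 0, 0, -3.6, -0.1, 0, 0, -5, -0.1, 0, 0, -5, -0.1, 0, 0])

```text
time_s: 9.2
tcp_pos: [0.6216, -0.103, 0.2034]
tool_rot: [-3.141, -0.0, 1.592]
force: [0.3, 0.7, -0.3]
width: 0.0281
```

Emit:
arm_command(plan=[-2.4, -4, 0, 0.02, -4.8, -8, 0, 0.04, -7.2, -12, -1, 0.07, -9.6, -16, -2, 0.095, -9.6, -16, -2, 0.095])

```text
time_s: 9.7
tcp_pos: [0.5246, -0.267, 0.1821]
tool_rot: [-3.14, -0.001, 1.683]
force: [0.0, 0.5, -0.0]
width: 0.0283
```

```bash
python3 - <<'E'
from h import *
print(arm.state()['tcp_pos'],arm.state()['width'],arm.state()['tool_rot'])
C,im=snap('wrist','w6',None,1.5); snap('side','s6');snap('top','t6')
E
```

```text
[ 0.52455689 -0.2669907   0.18214345] 0.02834386763608101 [-3.13976692e+00 -6.82547194e-04  1.68314629e+00]
```

View pics/w6.png

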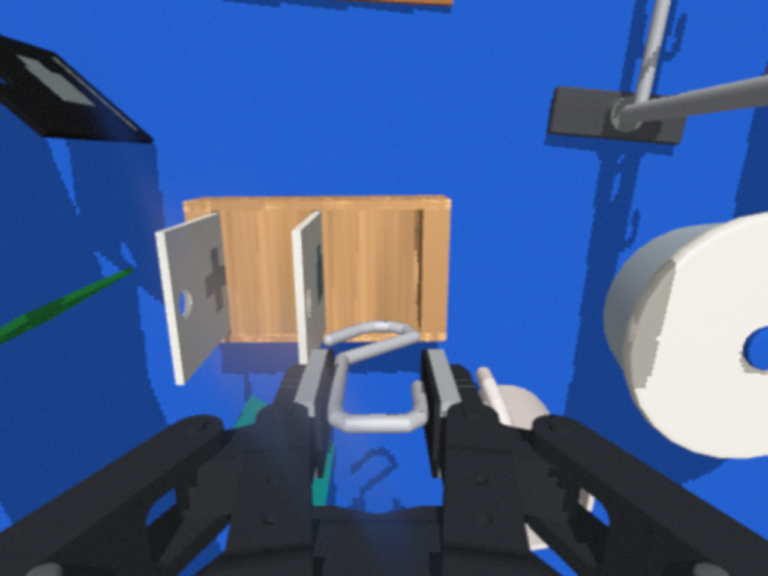

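```bash
python3 - <<'E'
from h import *
C,_=load('w6')
q=lambda u,v,z:plane(C,(u/1.5,v/1.5),z)[:2].round(4)
print('stand',q(450,197,.038),q(447,342,.038),q(185,201,.038))
a=q(297,232,.118);b=q(306,360,.118);print('A',a,b,(a+b)/2,np.linalg.norm(a-b),np.degrees(np.arctan2(*(a-b)[::-1]))-90)
a=q(160,235,.118);b=q(181,382,.118);print('B',a,b,(a+b)/2,np.linalg.norm(a-b),np.degrees(np.arctan2(*(a-b)[::-1]))-90)
print('holes A',q(308,303,.104),'B',q(185,303,.104))
p=arm.state()['tcp_pos'];y=arm.state()['tool_rot'][2]-np.pi/2
for dz in (.0423,.036,.03):
  for n,h in dict(tip=(-.0197,-.0592),low=(.0015,-.0746),topL=(-.008,.0025),topR=(.008,.0025),slant=(.0145,-.062),sl0=(-.013,-.04)).items():
    print(dz,n,(proj(C,p+np.array([h[0]*np.cos(y),h[0]*np.sin(y),h[1]+dz]))*1.5).round())
E
```

```text
stand [ 0.5658 -0.218 ] [ 0.5789 -0.3153] [ 0.3997 -0.2392]
A [ 0.4836 -0.237 ] [ 0.4925 -0.3022] [ 0.48805 -0.2696 ] 0.06580463509510562 7.773008846316003
B [ 0.4191 -0.2457] [ 0.4289 -0.3219] [ 0.424  -0.2838] 0.07682759920757647 7.328520037746458
holes A [ 0.4897 -0.2762] B [ 0.4255 -0.2835]
0.0423 tip [333. 330.]
0.0423 low [387. 317.]
0.0423 topL [356. 412.]
0.0423 topR [416. 412.]
0.0423 slant [420. 327.]
0.0423 sl0 [347. 349.]
0.036 tip [335. 324.]
0.036 low [386. 312.]
0.036 topL [357. 400.]
0.036 topR [415. 400.]
0.036 slant [419. 322.]
0.036 sl0 [348. 342.]
0.03 tip [336. 319.]
0.03 low [386. 308.]
0.03 topL [358. 390.]
0.03 topR [413. 390.]
0.03 slant [417. 317.]
0.03 sl0 [349. 336.]
```

```bash
python3 - <<'E'
from h import *
s=arm.state();print(s['tcp_pos'],s['tool_rot'],s['qd'].round(3))
C0,i0=load('w6'); C,i=snap('wrist','w7')
print(-C0[1].T@C0[2],-C[1].T@C[2])
for n,p in dict(Ahole=(.4897,-.2762,.104),standc=(.5658,-.218,.038)).items(): print(proj(C,p)*1.5,proj(C0,p)*1.5)
a=cv2.cvtColor(i0,cv2.COLOR_RGB2GRAY).astype(np.float32);b=cv2.cvtColor(i,cv2.COLOR_RGB2GRAY).astype(np.float32)
print('img shift stand',cv2.phaseCorrelate(a[125:240,100:215],b[125:240,100:215]),'hook',cv2.phaseCorrelate(a[205:290,215:285],b[205:290,215:285]))
E
```

```text
[ 0.5273372  -0.26312472  0.18347972] [ 3.14129083e+00 -1.11497738e-04  1.68595391e+00] [ 0.029 -0.005 -0.001 -0.     0.    -0.001]
[ 0.51767648 -0.19820653  0.34035559] [ 0.51991525 -0.1943338   0.34162043]
[302.21835368 308.38403356] [308.00582065 303.02592123]
[444.10391611 202.53069351] [449.96874307 197.03021516]
img shift stand ((-0.2377821653572738, 1.4652066317143664), 0.2753607127401564) hook ((-0.3749236557928697, -0.14629736830503504), 0.7480666899386748)
```

```bash
python3 - <<'E'
from h import *
C,_=load('w7')
q=lambda u,v,z:plane(C,((u-.4)/1.5,(v+2.3)/1.5),z)[:2].round(4)
print('stand',q(450,197,.038),q(447,342,.038),q(185,201,.038))
a=q(297,232,.118);b=q(306,360,.118);print('A',a,b,(a+b)/2)
a=q(160,235,.118);b=q(181,382,.118);print('B',a,b,(a+b)/2)
print('holes A',q(308,303,.104),'B',q(185,303,.104))
p=arm.state()['tcp_pos'];y=arm.state()['tool_rot'][2]-np.pi/2
dz=.0423
for n,h in dict(tip=(-.0197,-.0592),low=(.0015,-.0746),topL=(-.008,.0025),topR=(.008,.0025),slant=(.0145,-.062),sl0=(-.013,-.04)).items():
    print(dz,n,(proj(C,p+np.array([h[0]*np.cos(y),h[0]*np.sin(y),h[1]+dz]))*1.5).round())
i=load('w7')[1]; cv2.imwrite('pics/c7.png',cv2.resize(i[130:300,90:300,::-1],None,fx=3.5,fy=3.5,interpolation=cv2.INTER_CUBIC))
E
```

```text
stand [ 0.569  -0.2156] [ 0.5824 -0.3136] [ 0.402  -0.2374]
A [ 0.4862 -0.2346] [ 0.4953 -0.3003] [ 0.49075 -0.26745]
B [ 0.4213 -0.2436] [ 0.4313 -0.3203] [ 0.4263  -0.28195]
holes A [ 0.4924 -0.2742] B [ 0.4278 -0.2816]
0.0423 tip [326. 336.]
0.0423 low [380. 322.]
0.0423 topL [346. 419.]
0.0423 topR [405. 419.]
0.0423 slant [412. 333.]
0.0423 sl0 [340. 355.]
```

View pics/c7.png

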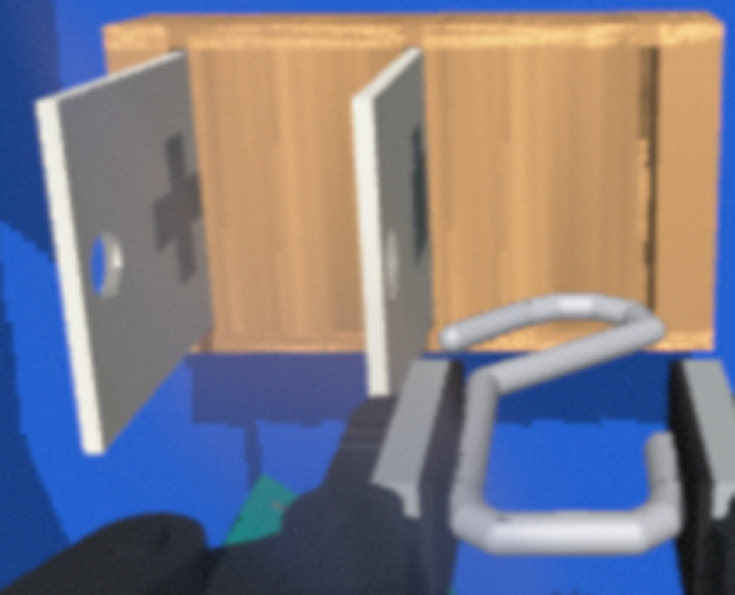

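```bash
python3 - <<'E'
from h import *
C,_=load('w7')
q=lambda u,v,z:plane(C,(u/3.5+90,v/3.5+130),z)[:2].round(4)
for n,e in dict(A=[(364,97),(378,395)],B=[(46,103),(91,455)]).items():
    a,b=[q(*k,.118) for k in e]; print(n,a,b,((a+b)/2).round(4),np.linalg.norm(a-b).round(4),(np.degrees(np.arctan2(*(a-b)[::-1]))-90).round(2))
print('hole',q(391,262,.104),q(106,265,.104))
s=arm.state();print(s['tcp_pos'],s['tool_rot'])
E
```

```text
A [ 0.4836 -0.236 ] [ 0.491 -0.302] [ 0.4873 -0.269 ] 0.0664 6.4
B [ 0.419  -0.2447] [ 0.4279 -0.324 ] [ 0.4234 -0.2844] 0.0798 6.4
hole [ 0.4898 -0.2756] [ 0.4257 -0.2837]
[ 0.52759246 -0.2626014   0.18360972] [3.14113046e+00 6.05044531e-05 1.68708040e+00]
```

Emit:
arm_command(plan=[0.1, -0.7, -1, 0, 0.1, -0.7, -2.5, 0, 0.1, -0.7, -4.3, 0, 0.1, -0.7, -5.8, 0, 0.1, -0.7, -6.3, 0])

```text
time_s: 10.4
tcp_pos: [0.5279, -0.2692, 0.1186]
tool_rot: [-3.14, -0.001, 1.688]
force: [-0.5, 0.4, -0.9]
width: 0.0286
```

Emit:
arm_command(plan=[0, 0, 0, 0, 0, 0, 0, 0, 0, 0, 0, 0, 0, 0, 0, 0, 0, 0, 0, 0])

```text
time_s: 10.9
tcp_pos: [0.5279, -0.2701, 0.1209]
tool_rot: [3.141, 0.0, 1.687]
force: [-0.2, -0.3, -0.6]
width: 0.0282
```

```bash
python3 - <<'E'
from h import *
s=arm.state();print(s['tcp_pos'],s['tool_rot'],s['force'])
C,im=snap('wrist','w8',(130,140,310,290),4)
p=s['tcp_pos'];print((np.array(proj(C,(.488,-.2757,.104)))-[130,140])*4,(proj(C,(.4881+.0023,-.2757-.04,.118))-[130,140])*4)
E
```

```text
[ 0.52794634 -0.27013533  0.12091458] [3.14095853e+00 4.59182954e-04 1.68682735e+00] [-0.16587702 -0.30135413 -0.63965828]
[210.28251444 343.47644031] [191.51188086 632.84970913]
```

View pics/w8.png

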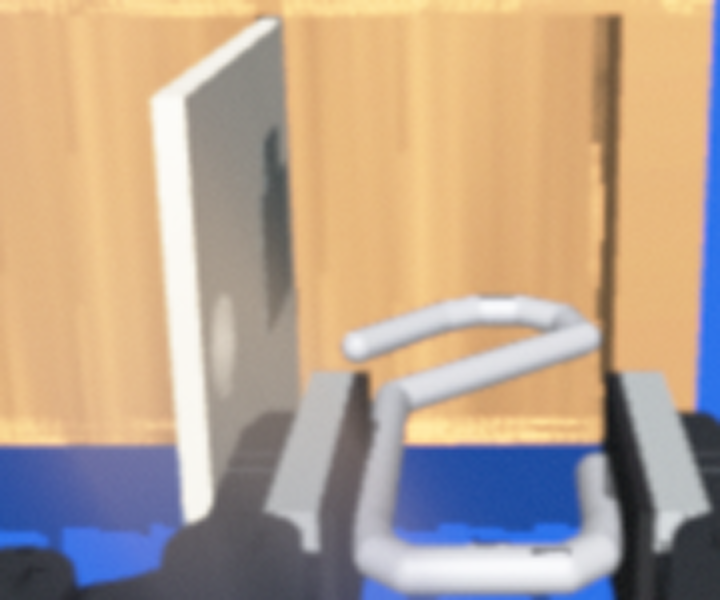

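Emit:
arm_command(plan=[-0.5, -0.06, 0, 0, -1, -0.11, 0, 0, -1.5, -0.17, 0, 0, -2.1, -0.24, 0, 0, -2.1, -0.24, 0, 0])

```text
time_s: 11.45
tcp_pos: [0.506, -0.2726, 0.1206]
tool_rot: [-3.141, -0.0, 1.686]
force: [0.2, 0.7, -1.2]
width: 0.0282
```

Emit:
arm_command(plan=[-0.3, -0.03, 0.3, 0, -0.6, -0.07, 0.6, 0, -0.9, -0.1, 0.9, 0, -1.2, -0.14, 1.2, 0, -1.2, -0.14, 1.2, 0])

```text
time_s: 11.95
tcp_pos: [0.4947, -0.274, 0.1331]
tool_rot: [3.141, 0.0, 1.687]
force: [0.0, -0.1, -0.4]
width: 0.0281
```

Emit:
arm_command(plan=[-0.3, -0.03, 0.2, 0, -0.6, -0.07, 0.3, 0, -0.9, -0.1, 0.35, 0, -0.9, -0.1, 0.35, 0, -0.9, -0.1, 0.35, 0])

```text
time_s: 12.45
tcp_pos: [0.4858, -0.2749, 0.136]
tool_rot: [3.142, 0.0, 1.687]
force: [0.4, -0.1, -0.4]
width: 0.0286
```

```bash
python3 - <<'E'
from h import *
s=arm.state();print(s['tcp_pos'],s['tool_rot'],s['force'])
C,im=snap('wrist','w9',(130,140,310,290),2.2)
S,im=snap('side','s9',(190,200,310,370),2)
a=cv2.imread('pics/w9.png');b=cv2.imread('pics/s9.png');h=max(len(a),len(b))
f=lambda x:cv2.copyMakeBorder(x,0,h-len(x),0,0,cv2.BORDER_CONSTANT)
cv2.imwrite('pics/c9.png',np.hstack([f(a),f(b)]))
E
```

```text
[ 0.48576863 -0.27493126  0.13600493] [3.14150448e+00 2.28253729e-05 1.68666187e+00] [ 0.44251322 -0.05731032 -0.35972259]
```

View pics/c9.png

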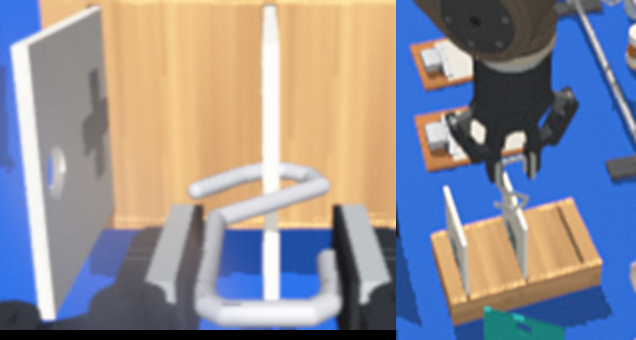

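The wrist view shows the plate of the middle sign inside the hook's lower bend, and the forces are near zero. Lifting out and carrying it to the rail.

Emit:
arm_command(plan=[0, 0, 0.5, 0, 0, 0, 1.2, 0, 0, 0, 2.2, 0, 0, 0, 3.4, 0, 0, 0, 4.6, 0])

```text
time_s: 13.05
tcp_pos: [0.4859, -0.2749, 0.1834]
tool_rot: [3.141, 0.0, 1.687]
force: [-0.1, -1.0, -0.8]
width: 0.0282
```

Emit:
arm_command(plan=[0, 0, 1.5, 0, 0, 0, 3, 0, 0, 0, 4.8, 0, 0, 0, 6.4, 0, 0, 0, 7.6, 0])

```text
time_s: 13.55
tcp_pos: [0.4859, -0.2749, 0.26]
tool_rot: [3.14, 0.001, 1.687]
force: [0.3, 0.8, -0.2]
width: 0.0283
```

Emit:
arm_command(plan=[0.5, 0.7, 0, 0, 1.5, 2, 0, -0.01, 3, 4.1, 0, -0.03, 4.7, 6.5, 0, -0.04, 6.5, 9, 0, -0.05])

```text
time_s: 14.05
tcp_pos: [0.5513, -0.1835, 0.2574]
tool_rot: [-3.141, -0.001, 1.636]
force: [0.0, -0.5, -1.1]
width: 0.0284
```

Emit:
arm_command(plan=[1.8, 2.5, 0, -0.01, 3.5, 4.8, 0, -0.02, 5, 6.9, 0, -0.03, 6, 8.3, 0, -0.04, 6.6, 9.1, 0, -0.042])

```text
time_s: 14.55
tcp_pos: [0.6173, -0.0921, 0.2572]
tool_rot: [-3.141, -0.001, 1.596]
force: [-0.4, -0.2, -1.1]
width: 0.0282
```

Emit:
arm_command(plan=[0, 0, -0.5, 0, 0, 0, -1.8, 0, 0, 0, -3.3, 0, 0, 0, -4.7, 0, 0, 0, -5.3, 0])

```text
time_s: 15.05
tcp_pos: [0.6156, -0.0946, 0.2028]
tool_rot: [-3.139, -0.001, 1.594]
force: [-0.1, 0.4, -0.7]
width: 0.0282
```

Emit:
arm_command(plan=[0, 0, 0, 0, 0, 0, 0, 0, 0, 0, 0, 0, 0, 0, 0, 0, 0, 0, 0, 0])

```text
time_s: 15.55
tcp_pos: [0.6169, -0.0939, 0.2054]
tool_rot: [3.141, 0.0, 1.595]
force: [-0.3, -0.7, -0.4]
width: 0.0281
```

```bash
python3 - <<'E'
from h import *
s=arm.state();print(s['tcp_pos'],s['tool_rot'],s['force'])
C,im=snap('wrist','w10'); snap('side','s10')
# bar columns: bright grey along some rows
for r in (40,70,100,130,160):
    row=im[r].astype(int); m=(row.min(1)>130)&(np.ptp(row,axis=1)<40); k=np.flatnonzero(m); print(r,[ (int(g[0]),int(g[-1])) for g in np.split(k,np.flatnonzero(np.diff(k)>1)+1) if len(g)>8])
E
```

```text
[ 0.61693169 -0.09388305  0.2054223 ] [3.14079558e+00 2.29375306e-04 1.59487224e+00] [-0.34524037 -0.6903826  -0.43374176]
40 [(370, 394)]
70 [(365, 391)]
100 [(83, 186), (362, 387)]
130 [(62, 85), (89, 189), (359, 384)]
160 [(94, 192), (357, 381)]
```

```bash
python3 - <<'E'
from h import *
C,im=load('w10')
for c,r in ((382,40),(378,70),(374.5,100),(371.5,130),(369,160)): print(plane(C,(c,r),.22).round(4))
S,i0=load('s1'); S2,i1=load('s10')
for nm,P in dict(A=(.4881,-.2757),B=(.4234,-.2844),hang=(.6185,-.093)).items():
    for dz in (.06,.08,.11) if nm!='hang' else (.085,.11,.14,.165):
        u,v=proj(S,(*P,dz)).round().astype(int); print(nm,dz,(u,v),i0[v,u],i1[v,u])
E
```

```text
[0.6697 0.0021 0.22  ]
[ 0.6696 -0.0096  0.22  ]
[ 0.6697 -0.0218  0.22  ]
[ 0.6701 -0.0347  0.22  ]
[ 0.6707 -0.0483  0.22  ]
A 0.06 (np.int64(250), np.int64(318)) [151 147 138] [219 171 115]
A 0.08 (np.int64(250), np.int64(312)) [155 150 142] [221 173 118]
A 0.11 (np.int64(250), np.int64(303)) [252 248 240] [ 48 111 217]
B 0.06 (np.int64(222), np.int64(325)) [160 155 145] [156 152 143]
B 0.08 (np.int64(221), np.int64(320)) [165 160 148] [163 159 148]
B 0.11 (np.int64(220), np.int64(310)) [254 250 242] [254 250 242]
hang 0.085 (np.int64(288), np.int64(246)) [ 51 111 216] [162 157 148]
hang 0.11 (np.int64(288), np.int64(238)) [ 50 110 215] [136 135 129]
hang 0.14 (np.int64(289), np.int64(229)) [ 35  78 155] [156 151 143]
hang 0.165 (np.int64(289), np.int64(221)) [205 203 200] [167 163 151]
```

Emit:
arm_command(plan=[0.8, 0, 0, 0, 1.8, 0.05, 0, 0, 2.9, 0.1, 0, 0, 4, 0.1, 0, 0, 5, 0.15, 0, 0])

```text
time_s: 16.15
tcp_pos: [0.668, -0.0923, 0.2047]
tool_rot: [-3.142, -0.0, 1.595]
force: [-0.5, 0.4, -1.2]
width: 0.0282
```

Emit:
arm_command(plan=[0.3, 0, 0, 0, 0.5, 0, 0, 0, 0.5, 0, 0, 0, 0.5, 0, 0, 0, 0.5, 0, 0, 0])

```text
time_s: 16.65
tcp_pos: [0.6716, -0.0924, 0.2051]
tool_rot: [3.141, 0.0, 1.595]
force: [-0.2, -0.0, -0.3]
width: 0.028
```

Emit:
arm_command(plan=[0, 0, -0.6, 0, 0, 0, -1.3, 0, 0, 0, -2, 0, 0, 0, -2.6, 0, 0, 0, -2.6, 0])

```text
time_s: 17.15
tcp_pos: [0.6716, -0.0924, 0.1781]
tool_rot: [-3.141, -0.0, 1.595]
force: [0.2, -0.0, -0.1]
width: 0.0281
```

Emit:
arm_command(plan=[0, 0, 0, 0, 0, 0, 0, 0, 0, 0, 0, 0, 0, 0, 0, 0, 0, 0, 0, 0])

```text
time_s: 17.65
tcp_pos: [0.6719, -0.0924, 0.1791]
tool_rot: [3.141, 0.0, 1.595]
force: [0.2, -0.1, -0.6]
width: 0.0284
```

Emit:
arm_command(plan=[0, 0, 0, 0, 0, 0, 0, 0, 0, 0, 0, 0, 0, 0, 0, 0, 0, 0, 0, 0], grip=0)

```text
time_s: 18.15
tcp_pos: [0.6718, -0.0924, 0.1791]
tool_rot: [3.141, 0.0, 1.595]
force: [0.5, 0.0, 1.1]
width: 0.0855
```

Emit:
arm_command(plan=[0, 0, 0, 0, 0, 0, 0, 0, 0, 0, 2, 0, 0, 0, 5, 0, 0, 0, 8, 0])

```text
time_s: 18.65
tcp_pos: [0.6716, -0.0924, 0.2597]
tool_rot: [-3.141, -0.0, 1.595]
force: [0.1, 0.1, -0.1]
width: 0.0853
```

Emit:
arm_command(plan=[0, 5, 0, 0, 0, 10, 0, 0, 0, 15, 0, 0, -0.5, 20, 0, 0, -0.5, 21, 0, 0])

```text
time_s: 19.15
tcp_pos: [0.6659, 0.1224, 0.2591]
tool_rot: [3.142, -0.001, 1.599]
force: [0.3, -0.0, 1.5]
width: 0.0854
```

Emit:
arm_command(plan=[0, 0, 0, 0, 0, 0, 0, 0, 0, 0, 0, 0, 0, 0, 0, 0, 0, 0, 0, 0])

```text
time_s: 19.65
tcp_pos: [0.667, 0.1165, 0.259]
tool_rot: [3.141, 0.0, 1.593]
force: [0.7, -0.5, -0.1]
width: 0.0855
```

```bash
python3 - <<'E'
from h import *
s=arm.state();print(s['tcp_pos'],s['tool_rot'],s['force'])
C,im=snap('wrist','w11'); S,i1=snap('side','s11'); snap('top','t11')
for z in (.06,.085,.11,.14,.2): 
    u,v=proj(S,(.674,-.092,z)).round().astype(int); print(z,(u,v),i1[v,u])
a=im[60:384,110:400,::-1];b=i1[120:330,190:330,::-1]
a=cv2.resize(a,None,fx=1.6,fy=1.6);b=cv2.resize(b,None,fx=2.2,fy=2.2);h=max(len(a),len(b))
f=lambda x:cv2.copyMakeBorder(x,0,h-len(x),0,0,cv2.BORDER_CONSTANT)
cv2.imwrite('pics/c11.png',np.hstack([f(a),f(b)]));print(a.shape,b.shape)
E
```

```text
[0.66700228 0.11648216 0.2590157 ] [3.14148583e+00 6.85398207e-05 1.59333358e+00] [ 0.7462009  -0.49446449 -0.1394568 ]
0.06 (np.int64(308), np.int64(250)) [159 155 145]
0.085 (np.int64(309), np.int64(243)) [135 133 126]
0.11 (np.int64(309), np.int64(235)) [159 155 144]
0.14 (np.int64(310), np.int64(226)) [158 153 141]
0.2 (np.int64(312), np.int64(207)) [124 124 125]
(518, 464, 3) (462, 308, 3)
```

View pics/c11.png

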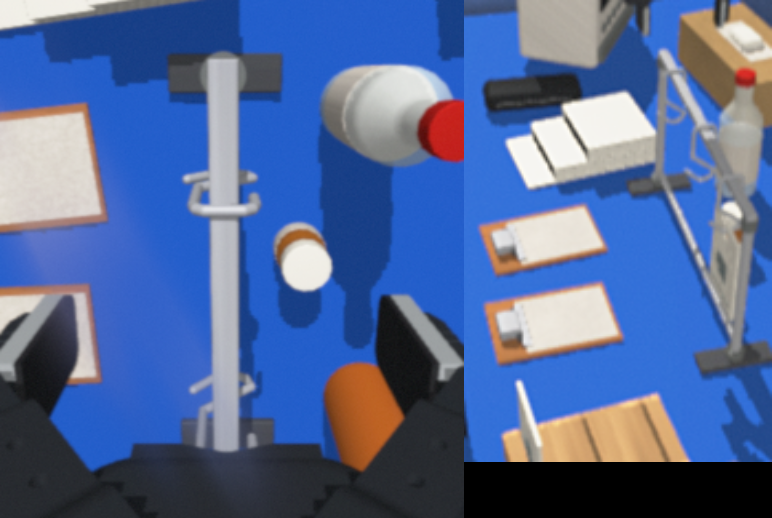

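```bash
python3 - <<'E'
from h import *
C,im=load('w11')
o=lambda x,y:(110+x/1.6,60+y/1.6)
for n,p,z in [('hookL',(225,210),.225),('Ll',(192,208),.218),('Lr',(257,207),.218),('end',(222,58),.22),('mid',(227,447),.225),('bar200',(225,300),.22)]: print(n,plane(C,o(*p),z).round(4))
print('tip',plane(C,o(186,178),.161),'bottle cap',plane(C,o(455,130),.19),'pill',plane(C,o(303,265),.058))
s=arm.state();print(s['tcp_pos'],-C[1].T@C[2])
E
```

```text
hookL [0.6669 0.1323 0.225 ]
Ll [0.6534 0.1309 0.218 ]
Lr [0.68  0.132 0.218]
end [0.6645 0.19   0.22  ]
mid [0.6703 0.0198 0.225 ]
bar200 [0.6678 0.091  0.22  ]
tip [0.64659525 0.13132289 0.161     ] bottle cap [0.76928683 0.16211143 0.19      ] pill [0.72822904 0.04361477 0.058     ]
[0.66688029 0.11714908 0.25899955] [0.66602359 0.1857733  0.4171385 ]
```

Emit:
arm_command(plan=[-0.1, 1.4, -1, 0, -0.1, 1.4, -3, 0, -0.1, 1.4, -5.5, 0, -0.1, 1.4, -7.5, 0, -0.1, 1.4, -8.1, 0])

```text
time_s: 20.3
tcp_pos: [0.6647, 0.1325, 0.1751]
tool_rot: [-3.138, 0.0, 1.595]
force: [0.1, 0.6, 0.5]
width: 0.0858
```

Emit:
arm_command(plan=[0, 0, 0, 0, 0, 0, 0, 0, 0, 0, 0, 0, 0, 0, 0, 0, 0, 0, 0, 0])

```text
time_s: 20.8
tcp_pos: [0.666, 0.1316, 0.1786]
tool_rot: [3.141, -0.0, 1.595]
force: [0.4, -0.1, -0.2]
width: 0.0851
```

Emit:
arm_command(plan=[0, 0, 0, 0, 0, 0, 0, 0, 0, 0, 0, 0, 0, 0, 0, 0, 0, 0, 0, 0], grip=1)

```text
time_s: 21.3
tcp_pos: [0.6661, 0.1316, 0.1783]
tool_rot: [3.141, -0.0, 1.595]
force: [-0.8, 0.2, 1.7]
width: 0.0284
```

Emit:
arm_command(plan=[0, 0, 0, 0, 0, 0, 0, 0, 0, 0, 0, 0, 0, 0, 0, 0, 0, 0, 0, 0])

```text
time_s: 21.8
tcp_pos: [0.666, 0.1316, 0.1782]
tool_rot: [3.141, -0.0, 1.595]
force: [1.2, -0.3, 4.0]
width: 0.0287
```

```bash
python3 - <<'E'
from h import *
s=arm.state();print(s['tcp_pos'],s['tool_rot'],s['force'],s['width'])
snap('wrist','w12');a=load('w5')[1];b=load('w12')[1];c=load('w4')[1]
# compare hook location in the gripper with first grasp (w4): match template of hook top
g=lambda x:cv2.cvtColor(x,cv2.COLOR_RGB2GRAY)
t=g(c)[255:300,205:300]; r=cv2.matchTemplate(g(b)[230:330,180:330],t,cv2.TM_CCOEFF_NORMED);_,m,_,l=cv2.minMaxLoc(r);print(m,l[0]+180-205,l[1]+230-255)
E
```

```text
[0.66599308 0.13160541 0.17821622] [ 3.14096054e+00 -4.24788798e-06  1.59476771e+00] [ 1.15249857 -0.30158071  4.018026  ] 0.02866041559318252
0.9642865657806396 0 -3
```

Emit:
arm_command(plan=[0, 0, 0.5, 0, 0, 0, 1.3, 0, 0, 0, 2.1, 0, 0, 0, 2.65, 0, 0, 0, 2.65, 0])

```text
time_s: 22.35
tcp_pos: [0.6661, 0.1317, 0.2057]
tool_rot: [3.14, -0.0, 1.595]
force: [0.6, -0.5, -0.7]
width: 0.0282
```

Emit:
arm_command(plan=[-1.2, 0, 0, 0, -2.4, -0.1, 0, 0, -3.8, -0.1, 0, 0, -5, -0.15, 0, 0, -5, -0.15, 0, 0])

```text
time_s: 22.85
tcp_pos: [0.6148, 0.1302, 0.2046]
tool_rot: [-3.141, 0.0, 1.595]
force: [0.2, -0.2, 0.8]
width: 0.0285
```

Emit:
arm_command(plan=[-1.5, -4, 0, 0.01, -3, -8, 0, 0.02, -4.5, -12, 0, 0.03, -6, -16, 0, 0.04, -7.5, -20, 0, 0.05])

```text
time_s: 23.35
tcp_pos: [0.5407, -0.0715, 0.2046]
tool_rot: [3.141, 0.0, 1.645]
force: [0.9, -0.0, -0.8]
width: 0.0283
```

Emit:
arm_command(plan=[-1.5, -4, 0, 0.01, -3, -8, 0, 0.02, -4.5, -12, -1, 0.03, -6, -16, -2, 0.035, -7.7, -20.9, -2.1, 0.042])

```text
time_s: 23.85
tcp_pos: [0.4638, -0.2785, 0.1826]
tool_rot: [-3.141, -0.001, 1.688]
force: [0.9, 0.1, -0.3]
width: 0.0285
```

Emit:
arm_command(plan=[0, 0, 0, 0, 0, 0, 0, 0, 0, 0, 0, 0, 0, 0, 0, 0, 0, 0, 0, 0])

```text
time_s: 24.35
tcp_pos: [0.4649, -0.2762, 0.1837]
tool_rot: [3.141, 0.0, 1.688]
force: [-0.1, 0.1, -0.2]
width: 0.0282
```

```bash
python3 - <<'E'
from h import *
s=arm.state();print(s['tcp_pos'],s['tool_rot'],s['force'],s['width'])
C,b=snap('wrist','w13');C7,c=load('w7')
g=lambda x:cv2.cvtColor(x,cv2.COLOR_RGB2GRAY)
def match(t,win):
    r=cv2.matchTemplate(g(b)[win[1]:win[3],win[0]:win[2]],t,cv2.TM_CCOEFF_NORMED);_,m,_,l=cv2.minMaxLoc(r);return m,l[0]+win[0],l[1]+win[1]
print('hook',match(g(c)[262:295,210:295],(180,230,330,330)),'ref 210,262')
# expected hole pixel and near/far top corners
for p in ((.4257,-.2837,.104),(.4190,-.2447,.118)): print(proj(C,p))
# white top edge of B : bright pixels in region
m=(b.min(2)>215).astype(np.uint8); n,l,st,ce=cv2.connectedComponentsWithStats(m)
for i in range(1,n):
    if st[i,4]>60: print(st[i],ce[i].round(1))
E
```

```text
[ 0.46493156 -0.27622187  0.18368328] [3.14133648e+00 1.42858114e-04 1.68841487e+00] [-0.1131912   0.09942432 -0.16686927] 0.028247814488255547
hook (0.9846951365470886, 210, 259) ref 210,262
[199.95345268 198.48117536]
[191.47121884 151.0894555 ]
[188 139  19 105 611] [193.5 190.6]
[ 486  201   26   92 1174] [503.  255.2]
[216 212  55  15 270] [242.6 217.1]
[230 219  49  18 259] [254.9 227.6]
[ 376  243   80   81 1312] [410.  279.8]
[375 256  14  22 142] [381.  266.8]
[221 270  63  14 511] [254.4 277.6]
[387 327  18  22 160] [395.2 337.2]
```

```bash
python3 - <<'E'
from h import *
C,b=load('w13')
for r in (146,150,154,160,180,200,220,235,240,244):
    k=np.flatnonzero(b[r,150:215].min(1)>215)+150; print(r,k.min() if len(k) else 0,k.max() if len(k) else 0, plane(C,((k.min()+k.max())/2,r),.118)[:2].round(4) if len(k) else '')
# hole in +x face: print dim pattern
print(b[185:216:2,196:212,0])
E
```

```text
146 194 198 [ 0.422  -0.2407]
150 189 193 [ 0.4186 -0.244 ]
154 188 193 [ 0.4184 -0.2469]
160 188 194 [ 0.4191 -0.2511]
180 190 195 [ 0.4211 -0.2658]
200 191 196 [ 0.4229 -0.2809]
220 192 197 [ 0.4247 -0.2967]
235 193 198 [ 0.4263 -0.3089]
240 194 198 [ 0.427 -0.313]
244 0 0 
[[196 154 153 150 151 151 151 147 134 105  84  79  79  93 142 209]
 [195 155 153 153 153 151 152 148 134 104  84  81  86 111 164 219]
 [209 163 161 168 163 153 152 149 137 109  86  81  92 124 173 220]
 [213 168 180 201 201 170 153 151 141 115  92  83  90 119 165 214]
 [225 186 201 225 231 196 161 150 143 121 110 109  95 114 161 210]
 [227 190 211 237 246 223 170 153 151 145 136 127 101 115 161 211]
 [230 196 218 245 251 233 175 153 153 151 149 131 107 114 152 202]
 [238 201 212 229 231 203 166 155 151 153 149 136 110 108 144 200]
 [238 198 202 216 207 182 161 155 154 154 150 137 114 113 146 199]
 [245 203 193 205 198 174 158 153 154 152 150 143 132 139 155 190]
 [246 201 184 193 187 165 155 154 153 155 154 149 144 149 156 189]
 [246 201 171 178 173 160 156 156 155 154 153 155 152 152 159 189]
 [247 208 168 160 161 158 155 154 156 155 154 156 154 153 156 182]
 [247 212 170 158 159 158 157 157 154 156 154 155 153 154 157 179]
 [248 223 175 160 159 160 156 157 156 156 156 155 153 154 157 180]
 [247 222 176 161 159 159 158 159 157 156 157 154 155 153 158 177]]
```

Emit:
arm_command(plan=[0, -0.3, -1, 0, 0, -0.3, -2.5, 0, 0, -0.3, -4.3, 0, 0, -0.3, -5.8, 0, 0, -0.3, -6.2, 0])

```text
time_s: 24.9
tcp_pos: [0.4639, -0.2796, 0.1196]
tool_rot: [-3.14, -0.002, 1.687]
force: [-0.2, -0.2, -1.0]
width: 0.0287
```

Emit:
arm_command(plan=[0, 0, 0, 0, 0, 0, 0, 0, 0, 0, 0, 0, 0, 0, 0, 0, 0, 0, 0, 0])

```text
time_s: 25.4
tcp_pos: [0.4646, -0.2802, 0.122]
tool_rot: [3.141, 0.001, 1.687]
force: [0.4, -0.6, -1.0]
width: 0.0282
```

Emit:
arm_command(plan=[-0.5, -0.06, 0, 0, -1, -0.11, 0, 0, -1.6, -0.18, 0, 0, -2.3, -0.26, 0, 0, -2.3, -0.26, 0, 0])

```text
time_s: 25.9
tcp_pos: [0.4405, -0.2828, 0.1216]
tool_rot: [-3.141, -0.0, 1.686]
force: [-1.0, -0.1, -0.7]
width: 0.0284
```

Emit:
arm_command(plan=[-0.3, -0.03, 0.3, 0, -0.6, -0.07, 0.6, 0, -0.9, -0.1, 0.9, 0, -1.2, -0.14, 1.2, 0, -1.2, -0.14, 1.2, 0])

```text
time_s: 26.4
tcp_pos: [0.4293, -0.2842, 0.134]
tool_rot: [3.141, 0.0, 1.687]
force: [0.6, -0.2, -0.9]
width: 0.0284
```

Emit:
arm_command(plan=[-0.3, -0.03, 0.2, 0, -0.6, -0.07, 0.3, 0, -0.9, -0.1, 0.35, 0, -0.9, -0.1, 0.35, 0, -0.9, -0.1, 0.35, 0])

```text
time_s: 26.9
tcp_pos: [0.4204, -0.2852, 0.137]
tool_rot: [3.141, 0.0, 1.687]
force: [-0.8, -0.9, 0.4]
width: 0.0282
```

```bash
python3 - <<'E'
from h import *
s=arm.state();print(s['tcp_pos'],s['tool_rot'],s['force'],s['width'])
C,b=snap('wrist','w14');c=load('w9')[1]
g=lambda x:cv2.cvtColor(x,cv2.COLOR_RGB2GRAY)
for nm,(x0,y0,x1,y1) in dict(bend=(215,205,285,245),hooktop=(215,262,290,295),plate=(240,140,265,205)).items():
    t=g(c)[y0:y1,x0:x1]; X,Y=max(0,x0-30),max(0,y0-30)
    r=cv2.matchTemplate(g(b)[Y:y1+30,X:x1+30],t,cv2.TM_CCOEFF_NORMED);_,m,_,l=cv2.minMaxLoc(r);print(nm,m,l[0]+X-x0,l[1]+Y-y0)
E
```

```text
[ 0.42040436 -0.28515549  0.1370359 ] [3.14147410e+00 1.41701703e-06 1.68659883e+00] [-0.7914156  -0.89643982  0.40652654] 0.028227112551274747
bend 0.7819505929946899 1 -2
hooktop 0.9716465473175049 1 -3
plate 0.9536101818084717 2 -3
```

Emit:
arm_command(plan=[0, 0, 0.5, 0, 0, 0, 1.2, 0, 0, 0, 2.2, 0, 0, 0, 3.4, 0, 0, 0, 4.6, 0])

```text
time_s: 27.45
tcp_pos: [0.4205, -0.2852, 0.1844]
tool_rot: [3.141, 0.0, 1.687]
force: [-0.1, -0.9, -0.4]
width: 0.0282
```

Emit:
arm_command(plan=[0, 0, 1.5, 0, 0, 0, 3, 0, 0, 0, 4.8, 0, 0, 0, 6.4, 0, 0, 0, 7.6, 0])

```text
time_s: 27.95
tcp_pos: [0.4205, -0.2852, 0.2609]
tool_rot: [3.14, 0.001, 1.687]
force: [0.4, -0.9, -1.8]
width: 0.0286
```

Emit:
arm_command(plan=[0.4, 0.8, 0, 0, 1.1, 2.3, 0, -0.01, 2.2, 4.6, 0, -0.02, 3.6, 7.5, 0, -0.025, 5.1, 10.6, 0, -0.03])

```text
time_s: 28.45
tcp_pos: [0.4716, -0.1776, 0.2585]
tool_rot: [-3.141, -0.001, 1.656]
force: [0.4, 0.1, -1.1]
width: 0.0285
```

Emit:
arm_command(plan=[1.5, 3.1, 0, -0.01, 3, 6.3, 0, -0.02, 4.5, 9.4, 0, -0.03, 6, 12.5, 0, -0.04, 7.5, 15.6, 0, -0.045])

```text
time_s: 28.95
tcp_pos: [0.5466, -0.0211, 0.2584]
tool_rot: [-3.141, -0.0, 1.612]
force: [0.6, -0.8, -0.7]
width: 0.0283
```

Emit:
arm_command(plan=[1.5, 3.1, 0, -0.01, 3, 6.2, 0, -0.02, 4.5, 9.3, 0, -0.02, 5.7, 11.9, 0, -0.02, 6.5, 13.6, 0, -0.02])

```text
time_s: 29.45
tcp_pos: [0.6115, 0.1152, 0.2581]
tool_rot: [-3.14, -0.0, 1.593]
force: [-0.8, 0.7, -1.2]
width: 0.0287
```

Emit:
arm_command(plan=[0, 0, -0.5, 0, 0, 0, -1.8, 0, 0, 0, -3.3, 0, 0, 0, -4.7, 0, 0, 0, -5.3, 0])

```text
time_s: 29.95
tcp_pos: [0.6104, 0.1117, 0.2039]
tool_rot: [-3.139, 0.0, 1.59]
force: [-0.4, -0.8, -0.4]
width: 0.0286
```

Emit:
arm_command(plan=[0, 0, 0, 0, 0, 0, 0, 0, 0, 0, 0, 0, 0, 0, 0, 0, 0, 0, 0, 0])

```text
time_s: 30.45
tcp_pos: [0.6115, 0.1129, 0.2064]
tool_rot: [3.141, -0.0, 1.592]
force: [-0.1, -0.0, -0.6]
width: 0.0279
```

```bash
python3 - <<'E'
from h import *
s=arm.state();print(s['tcp_pos'],s['tool_rot'],s['force'])
C,im=snap('wrist','w15'); S,i1=snap('side','s15'); _,i0=load('s1')
for r in range(10,260,25):
    row=im[r].astype(int); m=(row.min(1)>130)&(np.ptp(row,axis=1)<40); k=np.flatnonzero(m); print(r,[ (int(g[0]),int(g[-1]),plane(C,((g[0]+g[-1])/2,r),.22)[:2].round(4).tolist()) for g in np.split(k,np.flatnonzero(np.diff(k)>1)+1) if len(g)>8 and g[0]>280])
for nm,P,zs in (('B',(.4234,-.2844),(.06,.08,.11)),('hang',(s['tcp_pos'][0]+.0025,s['tcp_pos'][1]),(.085,.11,.14,.165))):
    for z in zs:
        u,v=proj(S,(*P,z)).round().astype(int); print(nm,z,(u,v),i0[v,u],i1[v,u])
E
```

```text
[0.6115176  0.11290152 0.20639376] [ 3.14091853e+00 -1.52011683e-06  1.59187295e+00] [-0.11918497 -0.01619979 -0.64393107]
10 []
35 []
60 []
85 []
110 [(359, 471, [0.6835, 0.181])]
135 [(357, 381, [0.6644, 0.1696]), (417, 472, [0.6987, 0.1703])]
160 [(355, 379, [0.6649, 0.1581])]
185 [(353, 376, [0.6652, 0.1462])]
210 [(351, 373, [0.6655, 0.1336])]
235 [(286, 302, [0.6332, 0.1199]), (349, 377, [0.6675, 0.1206])]
B 0.06 (np.int64(222), np.int64(325)) [160 155 145] [219 173 117]
B 0.08 (np.int64(221), np.int64(320)) [165 160 148] [217 169 116]
B 0.11 (np.int64(220), np.int64(310)) [254 250 242] [ 50 111 216]
hang 0.085 (np.int64(268), np.int64(198)) [ 34  73 142] [149 147 136]
hang 0.11 (np.int64(269), np.int64(191)) [187 182 171] [100 102 100]
hang 0.14 (np.int64(269), np.int64(183)) [203 197 183] [154 152 141]
hang 0.165 (np.int64(269), np.int64(175)) [244 243 237] [168 164 153]
```

Emit:
arm_command(plan=[0.8, 0, 0, 0, 1.8, 0.05, 0, 0, 2.9, 0.1, 0, 0, 4, 0.1, 0, 0, 5, 0.15, 0, 0])

```text
time_s: 31.05
tcp_pos: [0.6626, 0.1143, 0.2058]
tool_rot: [-3.142, 0.0, 1.592]
force: [0.1, -0.2, -0.6]
width: 0.0288
```

Emit:
arm_command(plan=[0.3, 0, 0, 0, 0.4, 0, 0, 0, 0.4, 0, 0, 0, 0.4, 0, 0, 0, 0.4, 0, 0, 0])

```text
time_s: 31.55
tcp_pos: [0.6652, 0.1144, 0.2062]
tool_rot: [3.141, -0.0, 1.592]
force: [0.2, -0.3, -0.6]
width: 0.0282
```

Emit:
arm_command(plan=[0, 0, -0.6, 0, 0, 0, -1.3, 0, 0, 0, -2, 0, 0, 0, -2.65, 0, 0, 0, -2.65, 0])

```text
time_s: 32.05
tcp_pos: [0.6653, 0.1144, 0.1786]
tool_rot: [-3.141, 0.0, 1.592]
force: [-0.1, 0.1, -0.3]
width: 0.0283
```

Emit:
arm_command(plan=[0, 0, 0, 0, 0, 0, 0, 0, 0, 0, 0, 0, 0, 0, 0, 0, 0, 0, 0, 0])

```text
time_s: 32.55
tcp_pos: [0.6654, 0.1144, 0.1796]
tool_rot: [3.141, 0.0, 1.592]
force: [0.9, 0.6, -1.2]
width: 0.0285
```

Emit:
arm_command(plan=[0, 0, 0, 0, 0, 0, 0, 0, 0, 0, 0, 0, 0, 0, 0, 0, 0, 0, 0, 0], grip=0)

```text
time_s: 33.05
tcp_pos: [0.6655, 0.1144, 0.1796]
tool_rot: [3.141, 0.0, 1.592]
force: [-0.5, -0.8, 0.0]
width: 0.0855
```

Emit:
arm_command(plan=[0, 0, 0, 0, 0, 0, 0, 0, 0, 0, 2, 0, 0, 0, 5, 0, 0, 0, 8, 0])

```text
time_s: 33.55
tcp_pos: [0.6653, 0.1144, 0.2602]
tool_rot: [-3.141, 0.0, 1.592]
force: [0.5, -0.7, 0.9]
width: 0.0853
```

Emit:
arm_command(plan=[-1, 0, 2, -0.12, -3, 0, 4, -0.24, -6, 0, 4, -0.36, -9, -0.5, 4, -0.48, -12, -1, 4, -0.6])

```text
time_s: 34.05
tcp_pos: [0.5441, 0.1043, 0.2996]
tool_rot: [3.141, -0.0, 0.987]
force: [-0.1, -0.6, 0.1]
width: 0.0854
```

Emit:
arm_command(plan=[-2.3, -0.2, 0, -0.12, -4.6, -0.4, 0, -0.24, -6.9, -0.6, 0, -0.36, -9.2, -0.8, 0, -0.48, -11.5, -1.1, 0, -0.6])

```text
time_s: 34.55
tcp_pos: [0.4294, 0.0933, 0.2996]
tool_rot: [3.141, -0.0, 0.387]
force: [0.5, -0.5, 0.5]
width: 0.0856
```

Emit:
arm_command(plan=[0, 0, 0, -0.12, 0, 0, 0, -0.24, 0, 0, 0, -0.29, 0, 0, 0, -0.29, 0, 0, 0, -0.29])

```text
time_s: 35.05
tcp_pos: [0.4304, 0.0934, 0.2996]
tool_rot: [3.142, -0.0, 0.104]
force: [-0.3, 0.3, 0.8]
width: 0.0857
```

```bash
cat > b.py <<'E'
from h import *
def board(C,im,z=.004,box=None):
    hsv=cv2.cvtColor(im,cv2.COLOR_RGB2HSV); m=cv2.inRange(hsv,(5,90,70),(18,255,255))
    out=[]
    cs,_=cv2.findContours(cv2.morphologyEx(m,cv2.MORPH_CLOSE,np.ones((5,5))),cv2.RETR_EXTERNAL,cv2.CHAIN_APPROX_NONE)
    for c in cs:
        if len(c)<40: continue
        w=np.array([plane(C,p[0],z)[:2] for p in c],np.float32)
        (cx,cy),(a,b),t=cv2.minAreaRect(w); out.append((round(cx,4),round(cy,4),round(a,3),round(b,3),round(t,1)))
    return out
E
python3 - <<'E'
from b import *
s=arm.state();print(s['tcp_pos'],s['tool_rot'],s['force'],s['joint_positions'].round(2))
for n in ('wrist','top','side'):
    C,im=snap(n,n[0]+'16'); print(n,board(C,im))
for n in ('t0','s0'):
    f={'t0':'top0','s0':'side0'}[n]; print(f,board(*load(f)))
S,i1=load('s16')
print([i1[tuple(proj(S,(.6685,.114,z)).round().astype(int)[::-1])] for z in (.06,.08,.12,.14)],[i1[tuple(proj(S,(.674,-.092,z)).round().astype(int)[::-1])] for z in (.06,.08,.12,.14)])
E
```

```text
[0.43043808 0.09339559 0.29960805] [ 3.14151369e+00 -1.56001437e-04  1.03512326e-01] [-0.26448332  0.34206299  0.82417347] [ 0.06  0.13  1.86 -0.    1.15  1.53]
wrist [(0.4746, -0.2468, 0.187, 0.063, 18.6), (0.4761, -0.0556, 0.148, 0.099, 3.9), (0.486, 0.0986, 0.148, 0.098, 7.5)]
top [(0.3504, -0.8339, 0.031, 0.081, 82.2), (0.422, 0.1006, 0.024, 0.078, 8.6), (0.4375, -0.0572, 0.071, 0.095, 4.0), (0.4894, -0.2807, 0.169, 0.101, 6.8), (0.8099, -0.1076, 0.068, 0.082, 70.3), (0.8832, 0.441, 0.155, 0.257, 13.1), (1.2484, 0.8696, 0.289, 0.09, 56.9)]
side [(0.4896, -0.262, 0.179, 0.122, 6.9), (0.4734, -0.0556, 0.147, 0.099, 3.7), (0.8311, -0.0463, 0.198, 0.075, 63.7), (0.4823, 0.0995, 0.146, 0.099, 7.1), (0.8853, 0.4958, 0.197, 0.368, 10.9), (1.251, 0.9117, 0.375, 1.74, 0.5)]
top0 [(0.4337, 0.0938, 0.046, 0.096, 3.8), (0.4372, -0.0572, 0.07, 0.096, 4.3), (0.4894, -0.2807, 0.169, 0.101, 6.8), (0.81, -0.1078, 0.068, 0.082, 70.8), (0.8954, 0.4438, 0.132, 0.254, 11.5), (1.2484, 0.8696, 0.289, 0.09, 56.9)]
side0 [(0.4896, -0.262, 0.179, 0.122, 6.8), (0.4734, -0.0556, 0.147, 0.099, 3.7), (0.8311, -0.0463, 0.198, 0.075, 63.7), (0.4823, 0.0995, 0.146, 0.099, 7.1), (0.8861, 0.4962, 0.199, 0.37, 10.3), (1.2514, 0.9118, 0.375, 1.74, 0.5)]
[array([154, 151, 139], dtype=uint8), array([125, 125, 118], dtype=uint8), array([152, 148, 138], dtype=uint8), array([163, 161, 152], dtype=uint8)] [array([158, 153, 142], dtype=uint8), array([ 97, 102,  98], dtype=uint8), array([151, 147, 137], dtype=uint8), array([156, 150, 140], dtype=uint8)]
```

Emit:
arm_command(plan=[0.8, 3.8, 0, 0, 1.6, 7.6, 0, 0.01, 2.4, 11.4, 0, 0.02, 3.2, 15.2, 0, 0.03, 4, 18.5, 0, 0.03])

```text
time_s: 35.7
tcp_pos: [0.4705, 0.2803, 0.2994]
tool_rot: [3.142, 0.0, 0.133]
force: [0.3, -0.6, 0.1]
width: 0.0856
```

Emit:
arm_command(plan=[0, 0, 0, 0, 0, 0, 0, 0, 0, 0, 0, 0, 0, 0, 0, 0, 0, 0, 0, 0])

```text
time_s: 36.2
tcp_pos: [0.4705, 0.2777, 0.2998]
tool_rot: [3.142, -0.0, 0.131]
force: [0.2, -0.4, -0.6]
width: 0.085
```

```bash
python3 - <<'E'
from b import *
s=arm.state();print(s['tcp_pos'],s['tool_rot'])
C,im=snap('wrist','w17')
print('cam',-C[1].T@C[2]); print(board(C,im))
for x,y,z in ((.563+.0966*1,.2855+.0134,.05),(.563-.09,.2855-.0134,.006)): print(proj(C,(x,y,z)))
v=im[:,:].copy()
cv2.imwrite('pics/w17.png',cv2.resize(v[...,::-1],None,fx=1.5,fy=1.5,interpolation=cv2.INTER_CUBIC))
m=(im.min(2)>120)&(np.ptp(im.astype(int),axis=2)<60)
for r in range(0,384,12):
    k=np.flatnonzero(m[r]); print(r,[(int(g[0]),int(g[-1])) for g in np.split(k,np.flatnonzero(np.diff(k)>2)+1) if len(g)>25])
E
```

```text
[0.47047465 0.27766618 0.29982698] [ 3.14158938e+00 -3.30345239e-04  1.30868118e-01]
cam [0.53981234 0.28663563 0.45798454]
[(0.4762, -0.0558, 0.148, 0.103, 3.9), (0.4868, 0.0996, 0.146, 0.099, 7.4)]
[253.77038721  -5.21219698]
[254.76927616 153.39318839]
0 [(200, 304)]
12 [(201, 304)]
24 [(202, 304), (448, 502)]
36 [(202, 304)]
48 [(203, 304)]
60 [(204, 303)]
72 [(205, 303)]
84 [(206, 303)]
96 [(209, 300)]
108 [(210, 300)]
120 [(211, 300), (348, 408)]
132 [(213, 298), (347, 407), (457, 498)]
144 [(214, 298), (346, 405), (454, 511)]
156 [(345, 404), (451, 509)]
168 [(344, 402), (448, 506)]
180 [(343, 400), (445, 503)]
192 [(360, 385), (442, 500)]
204 [(445, 496)]
216 [(77, 137), (455, 482)]
228 [(35, 141)]
240 [(37, 144)]
252 [(44, 131)]
264 [(46, 112)]
276 []
288 []
300 []
312 []
324 []
336 []
348 []
360 []
372 []
```

```bash
python3 - <<'E'
from b import *
C,im=load('w17')
m=(im.min(2)>120)&(np.ptp(im.astype(int),axis=2)<60)
cen=[]
for r in list(range(2,90,8))+list(range(90,156,3)):
    k=np.flatnonzero(m[r,180:330])+180
    if len(k)<30: continue
    z=.05 if r<88 else .028 if r<125 else .006
    a=plane(C,(k[0]-.5,r),z)[:2];b=plane(C,(k[-1]+.5,r),z)[:2]
    print(r,z,k[0],k[-1],a.round(4),b.round(4),np.linalg.norm(a-b).round(4)); cen.append((z,*(a+b)/2))
cen=np.array(cen)
for z in (.05,.028,.006):
    q=cen[cen[:,0]==z][:,1:]; p=np.polyfit(q[:,0],q[:,1],1); print(z,'slope deg',np.degrees(np.arctan(p[0])),'y at .5/.563/.62',np.polyval(p,[.5,.563,.62]))
print(im[84:160:2,255].tolist())
E
```

```text
2 0.05 200 304 [0.6442 0.3598] [0.66   0.2401] 0.1207
10 0.05 201 304 [0.6362 0.3579] [0.6519 0.2387] 0.1203
18 0.05 201 304 [0.6279 0.3572] [0.6437 0.2372] 0.121
26 0.05 202 304 [0.6197 0.3553] [0.6354 0.2357] 0.1206
34 0.05 202 304 [0.6112 0.3546] [0.627  0.2342] 0.1214
42 0.05 203 304 [0.6027 0.3526] [0.6185 0.2327] 0.121
50 0.05 203 304 [0.594  0.3519] [0.6099 0.2312] 0.1217
58 0.05 204 303 [0.5854 0.3499] [0.6011 0.2308] 0.1201
66 0.05 204 303 [0.5765 0.3491] [0.5922 0.2292] 0.1209
74 0.05 205 303 [0.5676 0.3471] [0.5833 0.2276] 0.1205
82 0.05 206 303 [0.5586 0.345 ] [0.5742 0.226 ] 0.12
90 0.028 209 300 [0.5503 0.3434] [0.5659 0.2249] 0.1195
93 0.028 209 300 [0.5466 0.3431] [0.5622 0.2243] 0.1198
96 0.028 209 300 [0.5429 0.3427] [0.5585 0.2236] 0.1201
99 0.028 209 300 [0.5391 0.3424] [0.5548 0.223 ] 0.1204
102 0.028 209 300 [0.5354 0.342 ] [0.5511 0.2223] 0.1207
105 0.028 210 300 [0.5318 0.3404] [0.5474 0.2217] 0.1197
108 0.028 210 300 [0.528 0.34 ] [0.5436 0.221 ] 0.12
111 0.028 210 300 [0.5242 0.3396] [0.5399 0.2203] 0.1203
114 0.028 210 300 [0.5204 0.3393] [0.5361 0.2197] 0.
[... 945 characters left out ...]
29446 y at .5/.563/.62 [0.27461491 0.28259745 0.28981976]
[[241, 239, 232], [223, 221, 210], [189, 185, 177], [236, 233, 226], [241, 239, 232], [241, 239, 232], [241, 238, 232], [241, 239, 232], [241, 239, 232], [241, 239, 233], [241, 239, 232], [241, 239, 232], [240, 238, 231], [241, 239, 232], [241, 239, 232], [242, 240, 233], [240, 238, 232], [241, 239, 231], [241, 238, 232], [241, 238, 232], [240, 237, 231], [231, 229, 221], [232, 229, 222], [241, 238, 232], [240, 238, 231], [241, 239, 232], [240, 238, 231], [241, 239, 232], [240, 238, 231], [240, 238, 231], [240, 238, 231], [240, 238, 231], [241, 238, 231], [241, 238, 231], [241, 238, 232], [145, 155, 188], [32, 92, 200], [34, 92, 201]]
```

Emit:
arm_command(plan=[-0.7, -3.7, -1, 0, -1.5, -7.4, -2, 0, -2.2, -11.1, -3, 0, -3, -14.8, -4, 0, -3.7, -18.5, -5, 0])

```text
time_s: 36.75
tcp_pos: [0.4328, 0.0919, 0.2494]
tool_rot: [3.141, -0.001, 0.132]
force: [1.6, -0.1, -1.0]
width: 0.0857
```

Emit:
arm_command(plan=[0, 0, 0, 0, 0, 0, 0, 0, 0, 0, 0, 0, 0, 0, 0, 0, 0, 0, 0, 0])

```text
time_s: 37.25
tcp_pos: [0.4336, 0.0941, 0.2496]
tool_rot: [3.142, -0.0, 0.133]
force: [0.9, 0.5, -0.2]
width: 0.0854
```

```bash
python3 - <<'E'
from b import *
s=arm.state();print(s['tcp_pos'],s['tool_rot'])
C,im=snap('wrist','w18'); print(board(C,im))
# clip: grey blob near expected position at z=.018
hsv=cv2.cvtColor(im,cv2.COLOR_RGB2HSV); u,v=proj(C,(.4336,.0922,.018)).round().astype(int); print((u,v),im[v-30:v+31:6,u].tolist(),im[v,u-40:u+41:8].tolist())
E
```

```text
[0.43356062 0.0941137  0.2496242 ] [ 3.14152596e+00 -2.53912463e-04  1.33082038e-01]
[(0.4544, -0.2338, 0.147, 0.029, 20.3), (0.4761, -0.0554, 0.148, 0.099, 3.9), (0.4861, 0.0986, 0.147, 0.098, 7.5)]
(np.int64(252), np.int64(162)) [[229, 224, 216], [226, 221, 211], [186, 184, 183], [172, 175, 180], [180, 181, 187], [175, 176, 182], [178, 178, 182], [172, 113, 71], [33, 92, 197], [34, 92, 199], [32, 90, 197]] [[43, 93, 195], [176, 115, 70], [175, 114, 71], [183, 122, 75], [178, 179, 185], [175, 176, 182], [175, 176, 181], [112, 74, 46], [129, 85, 53], [166, 108, 67], [38, 65, 129]]
```

Emit:
arm_command(plan=[0, -0.2, -3, 0, 0, -0.2, -7, 0, 0, -0.2, -11, 0, 0, -0.2, -15, 0, 0, -0.2, -18, 0])

```text
time_s: 37.8
tcp_pos: [0.433, 0.0917, 0.0676]
tool_rot: [-3.142, 0.001, 0.132]
force: [1.0, 0.2, -0.1]
width: 0.0857
```

Emit:
arm_command(plan=[0, 0, -2, 0, 0, 0, -4, 0, 0, 0, -6, 0, 0, 0, -7, 0, 0, 0, -7.6, 0])

```text
time_s: 38.3
tcp_pos: [0.4334, 0.0916, -0.0071]
tool_rot: [3.142, 0.001, 0.132]
force: [-0.1, -0.1, 0.5]
width: 0.0857
```

Emit:
arm_command(plan=[0, 0, 0, 0, 0, 0, 0, 0, 0, 0, 0, 0, 0, 0, 0, 0, 0, 0, 0, 0], grip=1)

```text
time_s: 38.8
tcp_pos: [0.4338, 0.0914, -0.0055]
tool_rot: [3.141, -0.002, 0.132]
force: [-1.8, 0.2, 10.1]
width: 0.034
```

Emit:
arm_command(plan=[0, 0, 0, 0, 0, 0, 0, 0, 0, 0, 0, 0, 0, 0, 0, 0, 0, 0, 0, 0])

```text
time_s: 39.3
tcp_pos: [0.4338, 0.0914, -0.0055]
tool_rot: [3.141, -0.002, 0.132]
force: [-1.6, -0.4, 10.4]
width: 0.0336
```

Emit:
arm_command(plan=[0, 0, 0.5, 0, 0, 0, 2, 0, 0, 0, 4, 0, 0, 0, 6, 0, 0, 0, 7.3, 0])

```text
time_s: 39.8
tcp_pos: [0.4336, 0.0914, 0.0682]
tool_rot: [3.141, -0.001, 0.132]
force: [-0.2, -0.3, -1.5]
width: 0.0339
```

Emit:
arm_command(plan=[-0.2, 2, 0, 0, -0.6, 6, 0, 0.01, -1, 10, 0, 0.02, -1.4, 14, 0, 0.028, -1.7, 17, 0, 0.028])

```text
time_s: 40.3
tcp_pos: [0.416, 0.2634, 0.0671]
tool_rot: [-3.141, -0.001, 0.161]
force: [0.2, 0.5, -0.1]
width: 0.0339
```

Emit:
arm_command(plan=[0, 0, 0, 0, 0, 0, 0, 0, 0, 0, 0, 0, 0, 0, 0, 0, 0, 0, 0, 0])

```text
time_s: 40.8
tcp_pos: [0.4167, 0.2606, 0.0666]
tool_rot: [3.141, 0.0, 0.158]
force: [-0.2, 1.0, -1.3]
width: 0.034
```

```bash
python3 - <<'E'
from b import *
s=arm.state();print(s['tcp_pos'],s['tool_rot'],s['force'],s['ft_torque'],s['width'])
C,im=snap('wrist','w19'); S,i1=snap('side','s19')
for z in (.070,.077,.085): print(z,board(C,im,z),[b for b in board(S,i1,z) if b[1]>.15])
E
```

```text
[0.41665642 0.26062143 0.06661836] [3.14146060e+00 1.06805585e-04 1.58424762e-01] [-0.21831312  1.02914218 -1.25924458] [-0.07500968  0.0285968  -0.02513235] 0.033958976114062234
0.07 [(0.3934, 0.2564, 0.002, 0.039, 9.0), (0.4668, 0.2285, 0.138, 0.023, 9.4), (0.4545, 0.3069, 0.138, 0.022, 9.6)] [(0.4684, 0.2758, 0.157, 0.096, 5.5), (0.5119, 0.3389, 0.028, 0.067, 68.8), (0.8465, 0.3888, 0.182, 0.34, 10.9), (1.1844, 0.7729, 0.346, 1.607, 0.5)]
0.077 [(0.3976, 0.2571, 0.002, 0.038, 9.0), (0.4677, 0.2304, 0.132, 0.022, 9.4), (0.4559, 0.3053, 0.132, 0.021, 9.6)] [(0.4676, 0.2654, 0.155, 0.096, 5.5), (0.5107, 0.328, 0.027, 0.066, 68.8), (0.8424, 0.3774, 0.18, 0.337, 10.9), (1.1773, 0.7582, 0.343, 1.593, 0.5)]
0.085 [(0.4024, 0.2579, 0.002, 0.036, 9.0), (0.4686, 0.2327, 0.125, 0.021, 9.4), (0.4575, 0.3035, 0.125, 0.02, 9.6)] [(0.4667, 0.2536, 0.154, 0.095, 5.5), (0.5094, 0.3155, 0.027, 0.065, 68.8), (0.8377, 0.3644, 0.179, 0.334, 10.9), (1.1692, 0.7414, 0.34, 1.577, 0.5)]
```

Emit:
arm_command(plan=[0, 0.1, -1, 0, 0, 0.1, -2, 0, 0, 0.1, -3, 0, 0, 0.1, -3.7, 0, 0, 0.1, -3.7, 0])

```text
time_s: 41.4
tcp_pos: [0.4159, 0.2622, 0.0282]
tool_rot: [3.141, 0.002, 0.16]
force: [0.4, -0.7, -0.7]
width: 0.0338
```

Emit:
arm_command(plan=[0, 0, 0, 0, 0, 0, 0, 0, 0, 0, 0, 0, 0, 0, 0, 0, 0, 0, 0, 0])

```text
time_s: 41.9
tcp_pos: [0.4165, 0.2624, 0.0297]
tool_rot: [-3.142, -0.0, 0.16]
force: [-0.6, 0.6, -0.8]
width: 0.0336
```

```bash
python3 - <<'E'
from b import *
s=arm.state();print(s['tcp_pos'],s['tool_rot'],s['force'],s['ft_torque'],s['width'])
C,im=snap('wrist','w20'); S,i1=snap('side','s20')
# outer width of board along its length -> height profile (true 100 mm)
hsv=cv2.cvtColor(im,cv2.COLOR_RGB2HSV); m=cv2.inRange(hsv,(5,90,70),(18,255,255))
for r in range(0,190,10):
    k=np.flatnonzero(m[r,120:400])+120
    if len(k)<4: continue
    w=k[-1]-k[0]+1; a=plane(C,(k[0]-.5,r),.038);b=plane(C,(k[-1]+.5,r),.038); print(r,k[0],k[-1],((a+b)/2)[:2].round(4),(np.linalg.norm(a-b)).round(4))
E
```

```text
[0.41653453 0.26242893 0.02973874] [-3.14157295e+00 -4.17654507e-04  1.59809876e-01] [-0.58422927  0.57218727 -0.78838324] [ 0.01879651 -0.01360191  0.04188872] 0.03358978264781891
0 132 366 [0.5272 0.2808] 0.0991
10 133 366 [0.5235 0.28  ] 0.0994
20 134 365 [0.5197 0.2794] 0.0994
30 135 364 [0.5159 0.2788] 0.0993
40 136 363 [0.512  0.2782] 0.0992
50 137 363 [0.5081 0.2773] 0.0995
60 138 361 [0.504  0.2769] 0.099
70 139 360 [0.4999 0.2763] 0.0989
80 140 360 [0.4958 0.2754] 0.0993
90 141 359 [0.4916 0.2747] 0.0992
100 142 358 [0.4873 0.274 ] 0.0991
110 143 357 [0.483  0.2733] 0.099
120 144 356 [0.4785 0.2726] 0.0989
130 145 356 [0.4741 0.2717] 0.0993
140 146 355 [0.4695 0.2709] 0.0992
150 147 354 [0.4648 0.2702] 0.0991
160 148 353 [0.4601 0.2694] 0.099
170 150 352 [0.4553 0.2684] 0.0985
180 151 352 [0.4504 0.2674] 0.0988
```

Emit:
arm_command(plan=[1, 0.05, 0, 0, 3, 0.4, 0, -0.005, 5, 0.72, 0, -0.005, 7, 1.04, 0, -0.005, 9, 1.36, 0, -0.005])

```text
time_s: 42.5
tcp_pos: [0.508, 0.2761, 0.0296]
tool_rot: [3.142, -0.0, 0.155]
force: [-0.7, 0.4, -1.1]
width: 0.0336
```

Emit:
arm_command(plan=[0.5, 0.08, 0, 0, 1, 0.16, 0, 0, 1.5, 0.24, 0, 0, 2, 0.32, 0, 0, 2.4, 0.39, 0, 0])

```text
time_s: 43.0
tcp_pos: [0.5306, 0.28, 0.0296]
tool_rot: [3.141, 0.0, 0.155]
force: [-0.9, 0.7, -0.5]
width: 0.0336
```

Emit:
arm_command(plan=[0.1, 0.02, 0, 0, 0.2, 0.03, 0, 0, 0.3, 0.05, 0, 0, 0.4, 0.06, 0, 0, 0.4, 0.06, 0, 0])

```text
time_s: 43.5
tcp_pos: [0.5338, 0.2804, 0.0294]
tool_rot: [3.141, 0.001, 0.155]
force: [-2.8, 0.7, -1.1]
width: 0.0339
```

```bash
python3 - <<'E'
from b import *
s=arm.state();print(s['tcp_pos'],s['tool_rot'],s['force'],s['width'])
d=s['tcp_pos'][:2]-[.5646,.2853];print('u,v',d@[.9872,.1594],d@[-.1594,.9872])
E
```

```text
[0.53383265 0.28044538 0.02937797] [3.14134751e+00 1.35051948e-03 1.54879513e-01] [-2.78956319  0.69621261 -1.05270252] 0.03390093075335295
u,v -0.031147358599091325 0.00011183160874875253
```

Emit:
arm_command(plan=[0.1, 0.02, 0, 0, 0.2, 0.03, 0, 0, 0.2, 0.03, -0.2, 0, 0.2, 0.03, -0.4, 0, 0.2, 0.03, -0.6, 0])

```text
time_s: 44.0
tcp_pos: [0.5334, 0.2803, 0.0233]
tool_rot: [3.141, 0.006, 0.155]
force: [-22.7, -3.6, 33.1]
width: 0.0342
```

Emit:
arm_command(plan=[0, 0, 0, 0, 0, 0, 0, 0, 0, 0, 0, 0, 0, 0, 0, 0, 0, 0, 0, 0])

```text
time_s: 44.5
tcp_pos: [0.5334, 0.2803, 0.0235]
tool_rot: [3.141, 0.006, 0.155]
force: [-15.4, -1.1, 7.7]
width: 0.0336
```

Emit:
arm_command(plan=[0, 0, 0, 0, 0, 0, 0, 0, 0, 0, 0, 0, 0, 0, 0, 0, 0, 0, 0, 0], grip=0)

```text
time_s: 45.0
tcp_pos: [0.5366, 0.2808, 0.0235]
tool_rot: [3.142, -0.0, 0.155]
force: [-0.5, -0.2, 0.3]
width: 0.0853
```

Emit:
arm_command(plan=[0, 0, 2, 0, 0, 0, 5, 0, 0, 0, 9, 0, -1, -1, 13, 0, -3, -3, 16, 0])

```text
time_s: 45.5
tcp_pos: [0.5072, 0.2512, 0.1857]
tool_rot: [-3.141, -0.003, 0.155]
force: [0.4, 0.1, -0.4]
width: 0.0856
```

Emit:
arm_command(plan=[-1, -4, 1, -0.02, -2, -8, 2, -0.04, -3, -12, 3, -0.06, -4, -16, 4, -0.08, -5, -20, 5, -0.09])

```text
time_s: 46.0
tcp_pos: [0.4558, 0.0494, 0.2341]
tool_rot: [3.141, -0.001, 0.064]
force: [0.5, -0.4, -0.1]
width: 0.0853
```

Emit:
arm_command(plan=[-0.8, -3, 0, 0, -1.6, -6, 0, 0, -2.2, -9, 0, 0, -2.2, -10, 0, 0, -2.2, -10, 0, 0])

```text
time_s: 46.5
tcp_pos: [0.4346, -0.0501, 0.2337]
tool_rot: [3.141, -0.0, 0.063]
force: [0.1, 0.5, 0.3]
width: 0.0855
```

Emit:
arm_command(plan=[0, 0, 0, 0, 0, 0, 0, 0, 0, 0, 0, 0, 0, 0, 0, 0, 0, 0, 0, 0])

```text
time_s: 47.0
tcp_pos: [0.4345, -0.0488, 0.2335]
tool_rot: [3.142, 0.0, 0.065]
force: [-0.7, -0.1, 0.5]
width: 0.0855
```

```bash
python3 - <<'E'
from b import *
s=arm.state();print(s['tcp_pos'],s['tool_rot'],s['force'],s['width'])
for n in ('wrist','side'):
    C,im=snap(n,n[0]+'21'); print(n,board(C,im),'upper z.032',[b for b in board(C,im,.032) if b[1]>.2])
E
```

```text
[ 0.43449314 -0.04884509  0.23351368] [3.14152842e+00 6.68668218e-05 6.54600650e-02] [-0.66275155 -0.09385691  0.53854892] 0.08548410009209471
wrist [(0.4758, -0.0561, 0.147, 0.098, 3.8), (0.4851, -0.2909, 0.183, 0.124, 6.8)] upper z.032 []
side [(0.4896, -0.262, 0.179, 0.122, 6.8), (0.4734, -0.0556, 0.147, 0.099, 3.7), (0.8311, -0.0463, 0.198, 0.075, 63.7), (0.5329, 0.3207, 0.049, 0.105, 15.0), (0.8869, 0.4958, 0.2, 0.368, 11.4), (-0.4496, 1.5471, 0.039, 0.765, 13.2), (1.2507, 0.9117, 0.375, 1.74, 0.6)] upper z.032 [(0.5278, 0.2809, 0.048, 0.101, 15.0), (0.8703, 0.4504, 0.193, 0.356, 11.4), (-0.4229, 1.4677, 0.038, 0.74, 13.2), (1.2224, 0.8528, 0.363, 1.684, 0.6)]
```

Emit:
arm_command(plan=[-0.5, -0.5, -3, 0, -1.1, -1.1, -7, 0, -1.1, -1.1, -11, 0, -1.1, -1.1, -15, 0, -1.1, -1.1, -17, 0])

```text
time_s: 47.6
tcp_pos: [0.4225, -0.06, 0.0611]
tool_rot: [-3.141, 0.003, 0.064]
force: [-0.3, 0.2, 0.2]
width: 0.0852
```

Emit:
arm_command(plan=[0, 0, -2, 0, 0, 0, -4, 0, 0, 0, -5.5, 0, 0, 0, -6.4, 0, 0, 0, -6.8, 0])

```text
time_s: 48.1
tcp_pos: [0.4233, -0.0602, -0.0051]
tool_rot: [-3.141, 0.001, 0.065]
force: [-0.1, 0.9, 1.8]
width: 0.0854
```

Emit:
arm_command(plan=[0, 0, 0, 0, 0, 0, 0, 0, 0, 0, 0, 0, 0, 0, 0, 0, 0, 0, 0, 0], grip=1)

```text
time_s: 48.6
tcp_pos: [0.4237, -0.0603, -0.0035]
tool_rot: [3.141, -0.001, 0.065]
force: [-2.4, 0.3, 11.9]
width: 0.0335
```

Emit:
arm_command(plan=[0, 0, 0, 0, 0, 0, 0, 0, 0, 0, 0, 0, 0, 0, 0, 0, 0, 0, 0, 0])

```text
time_s: 49.1
tcp_pos: [0.4237, -0.0603, -0.0035]
tool_rot: [3.141, -0.001, 0.065]
force: [-2.3, -0.0, 11.7]
width: 0.0334
```

Emit:
arm_command(plan=[0, 0, 0.5, 0, 0, 0, 2, 0, 0, 0, 4, 0, 0, 0, 6, 0, 0, 0, 7, 0])

```text
time_s: 49.6
tcp_pos: [0.4237, -0.0603, 0.0671]
tool_rot: [3.141, -0.002, 0.065]
force: [0.8, 0.8, -1.3]
width: 0.0336
```

Emit:
arm_command(plan=[0.4, 3, 0, 0.01, 0.8, 6, 0, 0.02, 1.3, 9.5, 0, 0.03, 1.7, 13, 0, 0.04, 2.1, 16, 0, 0.05])

```text
time_s: 50.1
tcp_pos: [0.4443, 0.1014, 0.0655]
tool_rot: [3.142, 0.0, 0.116]
force: [-0.3, -0.3, -2.1]
width: 0.0333
```

Emit:
arm_command(plan=[-1.5, 3, 0, 0.01, -3.2, 6.5, 0, 0.02, -5, 10, 0, 0.03, -6.5, 13, 0, 0.045, -7.8, 15.3, 0, 0.045])

```text
time_s: 50.6
tcp_pos: [0.3654, 0.2543, 0.0655]
tool_rot: [3.142, 0.0, 0.161]
force: [0.4, -0.2, -1.3]
width: 0.0333
```

Emit:
arm_command(plan=[0, 0, -1.5, 0, 0, 0, -3.5, 0, 0, 0, -5, 0, 0, 0, -5, 0, 0, 0, -5, 0])

```text
time_s: 51.1
tcp_pos: [0.3663, 0.2527, 0.0156]
tool_rot: [3.141, 0.001, 0.16]
force: [0.0, 0.5, -1.0]
width: 0.0333
```

Emit:
arm_command(plan=[0, 0, 0, 0, 0, 0, 0, 0, 0, 0, 0, 0, 0, 0, 0, 0, 0, 0, 0, 0])

```text
time_s: 51.6
tcp_pos: [0.3665, 0.2528, 0.0157]
tool_rot: [-3.142, -0.0, 0.16]
force: [-0.0, 0.3, -1.9]
width: 0.0336
```

```bash
python3 - <<'E'
from b import *
s=arm.state();print(s['tcp_pos'],s['tool_rot'],s['force'],s['width'])
z=s['tcp_pos'][2]+.0035+.004
C,im=snap('wrist','w22')
hsv=cv2.cvtColor(im,cv2.COLOR_RGB2HSV); m=cv2.inRange(hsv,(5,90,70),(18,255,255))
for r in range(0,190,10):
    k=np.flatnonzero(m[r,120:400])+120
    if len(k)<4: continue
    a=plane(C,(k[0]-.5,r),z);b=plane(C,(k[-1]+.5,r),z); c=((a+b)/2)[:2]; d=c-[.5646,.2853]
    print(r,k[0],k[-1],c.round(4),(np.linalg.norm(a-b)).round(4),'u,v',(d@[.9872,.1594]).round(4),(d@[-.1594,.9872]).round(4))
E
```

```text
[0.36650356 0.25281379 0.01570772] [-3.14158696e+00 -2.84189113e-04  1.59729247e-01] [-0.03894999  0.29772509 -1.91282521] 0.03359387688375525
0 133 363 [0.4773 0.2716] 0.0979 u,v -0.0883 0.0004
10 134 363 [0.4736 0.2708] 0.0982 u,v -0.0921 0.0002
20 135 362 [0.4698 0.2702] 0.0981 u,v -0.096 0.0002
30 136 361 [0.466  0.2696] 0.098 u,v -0.0999 0.0003
40 137 360 [0.4621 0.269 ] 0.0979 u,v -0.1038 0.0003
50 138 359 [0.4581 0.2684] 0.0978 u,v -0.1078 0.0003
60 139 359 [0.4541 0.2675] 0.0982 u,v -0.1119 0.0001
70 140 358 [0.45   0.2669] 0.0981 u,v -0.1161 0.0001
80 141 357 [0.4458 0.2662] 0.098 u,v -0.1203 0.0001
90 142 356 [0.4416 0.2655] 0.0979 u,v -0.1246 0.0001
100 143 356 [0.4373 0.2646] 0.0982 u,v -0.129 -0.0001
110 144 355 [0.4329 0.2639] 0.0981 u,v -0.1334 -0.0001
120 145 354 [0.4285 0.2632] 0.098 u,v -0.1379 -0.0001
130 146 354 [0.424  0.2623] 0.0984 u,v -0.1425 -0.0003
140 147 353 [0.4194 0.2615] 0.0983 u,v -0.1472 -0.0003
150 148 352 [0.4147 0.2608] 0.0982 u,v -0.1519 -0.0003
160 149 351 [0.4099 0.26  ] 0.0981 u,v -0.1568 -0.0003
170 151 351 [0.4051 0.2588] 0.098 u,v -0.1617 -0.0008
180 152 350 [0.4002 0.258 ] 0.0979 u,v -0.1667 -0.0008
```

Emit:
arm_command(plan=[0, 0, -0.4, 0, 0, 0, -0.8, 0, 0, 0, -0.8, 0, 0.5, 0.08, -0.8, 0, 1.5, 0.24, -0.8, 0])

```text
time_s: 52.15
tcp_pos: [0.3816, 0.2552, 0.0075]
tool_rot: [3.141, 0.001, 0.16]
force: [-1.1, -0.3, -1.0]
width: 0.0337
```

Emit:
arm_command(plan=[1.5, 0.24, 0, 0, 3, 0.48, 0, 0, 4.5, 0.73, 0, 0, 6, 0.97, 0, 0, 7.5, 1.21, 0, 0])

```text
time_s: 52.65
tcp_pos: [0.458, 0.2675, 0.0077]
tool_rot: [-3.142, -0.001, 0.16]
force: [-0.0, 0.4, -0.9]
width: 0.0335
```

Emit:
arm_command(plan=[0.8, 0.13, 0, 0, 1.4, 0.23, 0, 0, 2, 0.32, 0, 0, 2.5, 0.4, 0, 0, 2.7, 0.44, 0, 0])

```text
time_s: 53.15
tcp_pos: [0.4837, 0.2718, 0.0075]
tool_rot: [3.142, -0.0, 0.16]
force: [-0.0, -0.3, -0.5]
width: 0.0336
```

Emit:
arm_command(plan=[0.1, 0.02, 0, 0, 0.2, 0.03, 0, 0, 0.3, 0.05, 0, 0, 0.3, 0.05, 0, 0, 0.3, 0.05, 0, 0])

```text
time_s: 53.65
tcp_pos: [0.4845, 0.2719, 0.0072]
tool_rot: [3.141, 0.004, 0.16]
force: [-6.5, 1.3, -0.1]
width: 0.033
```

```bash
python3 - <<'E'
from b import *
s=arm.state();print(s['tcp_pos'],s['tool_rot'],s['force'],s['width'])
d=s['tcp_pos'][:2]-[.5646,.2853];print('u,v',d@[.9872,.1594],d@[-.1594,.9872])
E
```

```text
[0.48452197 0.27189962 0.00715229] [3.14090017 0.00392528 0.15991941] [-6.46683599  1.3087246  -0.12048636] 0.03298803714128682
u,v -0.08118904819776199 -0.00046442000584892215
```

Emit:
arm_command(plan=[0, 0, -0.2, 0, 0, 0, -0.3, 0, 0, 0, -0.3, 0, 0, 0, -0.3, 0, 0, 0, -0.3, 0])

```text
time_s: 54.15
tcp_pos: [0.4843, 0.2719, 0.0042]
tool_rot: [3.141, 0.004, 0.16]
force: [-7.9, 1.5, 1.2]
width: 0.0336
```

Emit:
arm_command(plan=[0, 0, 0, 0, 0, 0, 0, 0, 0, 0, 0, 0, 0, 0, 0, 0, 0, 0, 0, 0], grip=0)

```text
time_s: 54.65
tcp_pos: [0.4866, 0.2722, 0.0046]
tool_rot: [3.142, -0.0, 0.16]
force: [0.3, -0.2, 0.2]
width: 0.0853
```

Emit:
arm_command(plan=[-0.1, 0, 2, 0, -0.2, 0, 5, 0, -0.5, 0, 9, 0, -1, 0, 13, 0, -1.5, 0, 18, 0])

```text
time_s: 55.15
tcp_pos: [0.4707, 0.2718, 0.1851]
tool_rot: [3.141, 0.002, 0.16]
force: [0.9, -0.1, 0.4]
width: 0.0855
```

Emit:
arm_command(plan=[0, 0, 2, 0, 0, 0, 5, 0, 0, 0, 8, 0, 0, 0, 10, 0, 0, 0, 10, 0])

```text
time_s: 55.65
tcp_pos: [0.4722, 0.2725, 0.287]
tool_rot: [-3.141, -0.005, 0.16]
force: [-0.4, 0.0, -0.1]
width: 0.0856
```

Emit:
arm_command(plan=[0, 0, 0, 0, 0, 0, 0, 0, 0, 0, 0, 0, 0, 0, 0, 0, 0, 0, 0, 0])

```text
time_s: 56.15
tcp_pos: [0.4714, 0.2722, 0.2838]
tool_rot: [3.141, 0.001, 0.16]
force: [-0.3, 0.6, 0.3]
width: 0.0856
```

```bash
python3 - <<'E'
from b import *
s=arm.state();print(s['tcp_pos'],s['tool_rot'],s['force'],s['width'])
C,im=snap('wrist','w23'); S,i1=snap('side','s23')
print([b for b in board(C,im,.01)],[b for b in board(C,im,.032)]); print([b for b in board(S,i1,.01) if .15<b[1]<.4])
a=cv2.resize(im[0:230,130:380,::-1],None,fx=1.7,fy=1.7);b=cv2.resize(i1[90:300,190:360,::-1],None,fx=2.1,fy=2.1);h=max(len(a),len(b))
f=lambda x:cv2.copyMakeBorder(x,0,h-len(x),0,0,cv2.BORDER_CONSTANT)
v=np.hstack([f(a),f(b)]);print(v.shape);cv2.imwrite('pics/c23.png',v)
E
```

```text
[0.47140254 0.27215763 0.28382894] [3.14130509e+00 8.00307172e-04 1.59767263e-01] [-0.29211348  0.59963719  0.26691205] 0.08563327254177505
[(0.5125, 0.276, 0.1, 0.104, 9.2)] [(0.5139, 0.2764, 0.095, 0.098, 9.2)]
[(0.4843, 0.2725, 0.047, 0.099, 9.5), (0.5321, 0.3123, 0.048, 0.104, 15.0)]
(441, 782, 3)
```

View pics/c23.png

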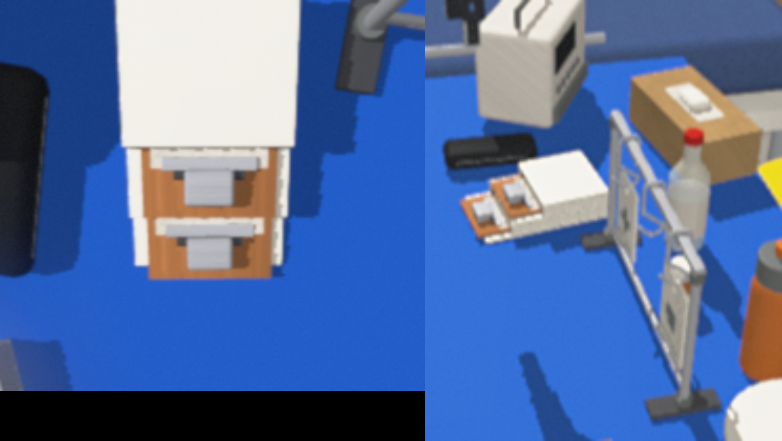

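```bash
python3 - <<'E'
from b import *
C,im=load('w23')
for p,z,e in (((210,278),.01,-.1025),((210,217),.032,-.0525),((143,180),.032,0),((278,180),.032,0),((148,250),.01,0),((272,250),.01,0)):
    d=plane(C,(130+p[0]/1.7,p[1]/1.7),z)[:2]-[.5646,.2853]; print('u',(d@[.9872,.1594]).round(4),'exp',e,'v',(d@[-.1594,.9872]).round(4))
E
```

```text
u -0.1038 exp -0.1025 v -0.0021
u -0.0533 exp -0.0525 v -0.0018
u -0.0264 exp 0 v 0.0477
u -0.0265 exp 0 v -0.052
u -0.0809 exp 0 v 0.0479
u -0.081 exp 0 v -0.052
```

```bash
python3 -c "
from plant import arm
print(arm.job_done(), arm.state()['time_s'])"
```

```text
the job is handed in; nothing more can be done
the job is handed in; nothing more can be done
```

I hung both signs from the stand on the rail, each on its own hook. The two chart boards are in the rack, one per slot, and I handed the job in at about 56 s of the 210 s allowed. `job_done` gives no verdict, so I don't know how it was judged.

**Signs:** Only two signs were in the stand. They hang from the right and left hooks, and the middle hook stayed on the rail as the spare. The last side picture shows both signs upright under the bar and clear of everything. I did not measure the tilt, hook seating or hole-to-hook distance as numbers.

**Boards:** Both lie paper up, clip outward, within about 1.5 mm of the back wall. They sit about 2 mm off the slot centre, and the lower board reads within 0.5° of the rack's direction. A coarse side-view colour mask gave 15° for the upper board. I took that as mask noise, because the wrist view shows it straight.

**Other things:** The water bottle, flask, lunch box and spectacle case showed no sign of being moved in the last pictures. The mug was outside the final picture, and I measured none of the items at the end. I saw no board knocked aside.

**What went wrong:** The first attempt to grip a hook closed on nothing, because the fingertips sit about 2 cm higher than the stated tool geometry. I corrected for that and every later grip held. The highest force I saw was about 40 N at the wrist for a moment, while seating the upper board through the fingers.

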